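# Load the tissue-processor basket

### The job

Get the cassettes ready for the tissue processor: first take the blue slide box off the basket's lid and stand it on the middle of the green mat, then lift the lid off and lay it, handle up, on the middle of the white sheet. Load every cassette from the blue pad into the open basket, one to a compartment, lying flat on the floor, slots up, with its yellow label end towards the end with the red tab, and then close the basket with the lid, fully seated. Leave the pot, forceps, bottles and jar where they are.

Things in the scene. Friction and masses are not known exactly. Their poses are not given: they have to be found in the camera images.
- basket: Open steel basket, fixed, 174 (x) x 156 (y) x 34 mm high, walls and floor 4 mm thick. Origin: centre of underside, z up, x towards the red-tab end. Floor ribs 3 mm high, 4 mm wide outline six compartments, each 50 (x) x 38 (y) mm clear, centres at x = -54, 0, 54 and y = -28, 28 mm.
- red_tab (a point): Centre of the red plastic tab (22 x 70 x 5 mm) that sticks out of the basket's +x end: 98 mm from the basket's origin along its x, 27 mm above the bench.
- lid: Loose steel lid, 0.2-0.3 kg, at first on the basket. Origin: centre of the underside of its plug (156 x 138 x 5 mm; basket mouth 166 x 148); plate 182 (x) x 164 (y) mm at 5-9 mm above it; central black bar handle 14 (x) x 50 (y) mm at 9-33 mm. Closed: origin 29 mm above the basket's, x axes parallel, either way round.
- slide_box: Loose closed blue box of glass slides, 56 (x) x 98 (y) x 46 mm high, 0.15 to 0.3 kg, paper label on top; at first it stands on the lid beside the handle. Origin: centre of its underside, z up.
- mat: Green mat on the bench, fixed, 120 (x) x 160 (y) x 3 mm. Origin: centre of its underside.
- pad: Blue cloth pad on the bench, fixed, 220 (x) x 280 (y) x 3 mm, on which the cassettes and the pot lie. Origin: centre of its underside.
- sheet: White paper sheet on the bench, fixed, 190 (x) x 180 (y) x 3 mm. Origin: centre of its underside.
- pot: Bystander: small white specimen pot with red cap, 36 mm across, 42 mm high, standing among the cassettes on the blue pad. Origin: centre of its underside.
- forceps: Bystander: steel forceps lying on the bench beyond the pad, about 130 x 18 x 8 mm. Origin: middle, at bench height.
- bottle1: Bystander: white bottle 60 mm across, 130 mm high, beyond the basket. Origin: centre of its underside.
- bottle2: Bystander: another such bottle.
- stain_jar: Bystander: amber jar with black cap, 52 mm across, 60 mm high, beyond the basket. Origin: centre of its underside.
- cassette1: Loose white tissue cassette, 42 (x) x 30 (y) x 14 mm high, 30 g; sloping yellow label at its +x end, dark slots on top. Origin: centre of its underside, z up. At first flat, right side up, at any yaw on the blue cloth pad (3 mm thick). Four to six of the six cassettes are present.
- cassette2: Another cassette, like cassette1; may be absent.
- cassette3: Another cassette, like cassette1; may be absent.
- cassette4: Another cassette, like cassette1; may be absent.
- cassette5: Another cassette, like cassette1; may be absent.
- cassette6: Another cassette, like cassette1; may be absent.
Not all that is in view belongs to the job. There is more than one size of the slide_box; the job needs the largest.

How it is judged:
By the outcome, as a careful person would: the job done as asked, in the order asked, and still so for the second after the job is handed in, with the robot touching nothing.
Of cassette1, cassette2, cassette3, cassette4, cassette5, cassette6 only 4 to 6 are there at a start; the rules pass over those that are not, and their reading is None.
At some moment in a run one of cassette1, cassette2, cassette3, cassette4, cassette5, cassette6 may be knocked a few centimetres aside while the robot is not near it.
Once in a run the grip may slacken for a moment while it holds something.
It also fails if it takes over 210 s, if anything falls off the work surface, if the arm or the gripper's body presses on something with over 40 N, if the wrist force passes 120 N, or if a joint passes its speed limit or range.

### The arm

A 6-joint arm with a two-finger parallel gripper is mounted at the origin on the work surface. World frame = base frame: x ahead of the robot, y to its left, z up, the work surface at z = 0. Lengths are in m, angles in rad, forces in N, time in s.
With the tool pointing down it reaches from about 0.3 to 0.775 m from the base axis. Payload 14.6 kg.
Tool frame: the origin (TCP) lies at the very end of the fingers, on their centre line; the grasp point (between the pads) lies 19 mm behind it (pinch_z is the distance from the TCP to the grasp point, in m); z points along the fingers, y is the line along which they close (so a half turn about z gives the same grasp; the last joint's range is limited). The gripper opens to 94 mm and grips with 3 to 60 N. Pads are 16 mm wide; open, the fingers measure 119 mm over their backs; the gripper's body (75 mm by 177 mm) begins 78 mm behind the grasp point.
Start: joints at [1.239, 0.3, 1.521, -0, 1.321, -0.067], TCP at [0.144, 0.531, 0.205] pointing down, gripper open.
Joint ranges: [-3.03, 3.03], [-0.79, 2.21], [0.23, 2.52], [-1.04, 4.18], [0, 3.07], [-2.55, 2.55]. Speed limits (rad/s): [2.22, 2.22, 2.57, 3.14, 3.14, 3.14].

### API

Orientations are given as a unit quaternion [x, y, z, w].
In Python, from plant import get_state, capture, hand_in, pinch_z gives the robot as it stands. The module is installed in compiled form; this text tells all that it offers.
- The arm moves only by the tool servo_tool, never from a script. Its argument "motion" is a list of rows, each a list of 3 entries, a list of its own where there are three numbers: the shift along the world's x, y, z scaled (see below), then the turn, a rotation vector about the world's x, y, z scaled (see below), then the opening, from 0 (shut) to 1 (fully open). A call has 1 to 8 rows; each row is the pose to reach, as a shift and turn from the pose commanded when the call began, turning the shorter way round; what a row does not reach only later rows make up. The controller multiplies each number of a shift by 0.1 m and each number of a turn by 180 degrees. A row lasts 1/8 s, in which the tool goes at most 62.5 mm and 10.7 degrees, less where a joint would pass 70% of its speed; a pose out of reach is approached as far as the arm can. A call with a number of a shift or a turn outside -1 to 1 is refused whole. A call with a gripper value outside its range is refused whole. The fingers move at their own pace and stop on an object; the grip force is fixed at half the most. Time passes only in rows, so rows that repeat a pose let the fingers close. It gives the time, the measured TCP pose, the force, the opening and the grip force at its end, in the units of the state.
- get_state(): the state, without advancing time (a new reading comes with each control period).
- capture(name): name is "side" or "top" or "wrist"; returns a dict with "image" (420x560x3 uint8, red, green, blue), "z_map" (420x560 float32, m along the optical axis (not along the pixel's ray), 0 where there is no reading), "fov_y" (degrees; the focal length in pixels is half the picture's height over the tangent of half this angle, whatever the lens; pixels are square), "cx", "cy" (the principal point, pixels), "eye" and "orientation" of the camera in the world. Camera axes: x right, y down, z forward; pixel columns grow to the right and rows downward; lengths in m; the calibration is good to about 2 mm. A picture is of the moment at which its call begins.
- hand_in(): hands the job in; it is judged then, once.
The state is a dict: "time": time; "joints": joint angles; "qvel": joint speeds; "effort": joint torques, N m; "tcp_pos": TCP position; "tool_rot": TCP orientation; "ft_force": force on the tool from outside, world axes, zero at the start; "moment": the same for the moment, N m; "width": opening from 0.0 (shut) to 1.0 (fully open); "grip_force": force on a finger pad.
Only numpy, scipy, OpenCV 4.12 (cv2) and the standard library are available. Lean on these libraries where they do the work, as an engineer would, in place of code of your own. Each camera call takes 0.05 s, during which the arm holds its last target. There are 200 camera calls.

## Working session

There is one attempt and no reset: what is moved stays moved. The work goes in short steps, Python scripts to look and compute and a tool call to move; the robot and the scene stay as the last step left them, time stands still between calls to the robot, and variables do not carry over. Pictures are saved under pics/ and viewed, at most 14 in all, crops included, and the job is handed in when it is done.

Besides the shell and the picture viewer there is one more tool, called after "Request:" by a JSON object that holds its "method" and its "body", one argument or row to a line. servo_tool: Moves the arm, as the interface text tells. Its arguments: {"type":"object","properties":{"motion":{"type":"array"}},"required":["motion"]}

```bash
mkdir -p pics; cat > h.py <<'E'
import numpy as np, cv2
from plant import get_state, capture, hand_in, pinch_z
from scipy.spatial.transform import Rotation as R
def rays(c,uv):
    uv=np.atleast_2d(np.float64(uv)); f=c["image"].shape[0]/2/np.tan(np.radians(c["fov_y"])/2)
    d=np.c_[(uv[:,0]-c["cx"])/f,(uv[:,1]-c["cy"])/f,np.ones(len(uv))]
    return d@R.from_quat(c["orientation"]).as_matrix().T
def onz(c,uv,z):
    d=rays(c,uv); e=np.array(c["eye"]); return e+d*((z-e[2])/d[:,2])[:,None]
def cloud(c):
    h,w=c["z_map"].shape; v,u=np.mgrid[:h,:w]
    d=rays(c,np.c_[u.ravel(),v.ravel()]); return (np.array(c["eye"])+d*c["z_map"].reshape(-1,1)).reshape(h,w,3)
def save(c,n): cv2.imwrite("pics/%s.png"%n,c["image"][:,:,::-1])
E
python3 - <<'E'
from h import *
print(get_state(),pinch_z)
for n in("top","side"):
    c=capture(n); save(c,n+"0"); np.savez("%s0.npz"%n,**c); print(n,c["eye"],c["orientation"],c["fov_y"],c["cx"],c["cy"])
a=cv2.imread("pics/top0.png");
E
```

```text
{'time': 0.0, 'joints': array([ 1.23936118e+00,  3.00504678e-01,  1.52156423e+00,  2.68645565e-05,
        1.32068550e+00, -6.66069266e-02]), 'qvel': array([-2.15922795e-05,  1.78321640e-04,  1.05169454e-03, -2.49246369e-03,
        1.08832430e-03, -3.21890264e-04]), 'effort': array([ 2.98172645e-04, -5.31803012e+01, -3.52734768e+01,  7.08395010e-02,
        2.43634649e-02, -7.12231008e-05]), 'tcp_pos': array([0.14387635, 0.53058664, 0.20487504]), 'tool_rot': array([ 1.32030784e-01,  9.91245446e-01, -5.66838913e-04, -1.27600763e-04]), 'ft_force': array([0.56844336, 0.36300126, 0.19161385]), 'moment': array([-0.02576437,  0.02422935, -0.00291961]), 'grip_force': 0.0, 'width': 1.0011955348999033} 0.0188
top [0.47554187 0.03106609 0.99988002] [ 0.70740093 -0.70506489  0.03067746 -0.03906812] 48.67965158715664 281.5937978505936 207.82265744692924
side [ 0.49881843 -0.92304439  0.70398262] [ 0.88222983 -0.03393362  0.01430188 -0.46937671] 50.01899756142171 282.1592979446414 215.6370732008121
```

View pics/top0.png

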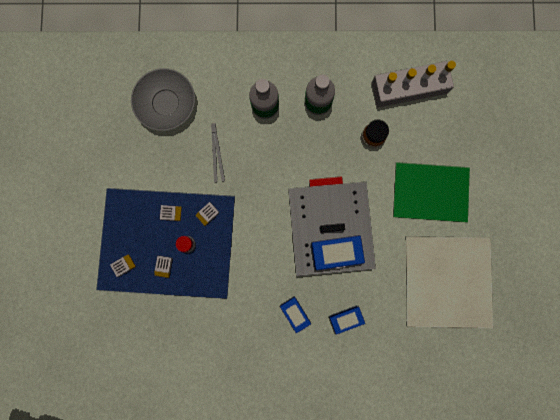

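View pics/side0.png

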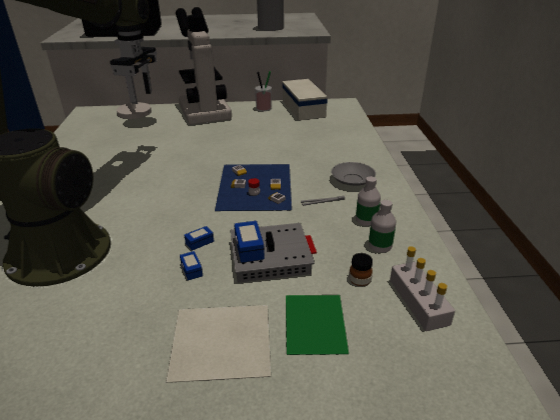

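The top view shows the basket and lid at about (331,228), with the red tab at (326,182), and the mat at (432,192) and sheet at (449,282). There are four cassettes, at (171,213), (207,213), (122,265) and (163,266), and the pot at (185,244). The slide box candidates are (338,253) on the lid, (295,314) and (347,320) on the bench. The one on the lid looks largest, and I'll confirm it by size and a crop.

```bash
cat >> h.py <<'E'
def rect(m,c,z,amin=20):
    "minAreaRects of blobs, projected on plane z"
    out=[]
    for k in cv2.findContours(m.astype(np.uint8),cv2.RETR_EXTERNAL,cv2.CHAIN_APPROX_NONE)[0]:
        if cv2.contourArea(k)<amin: continue
        p=onz(c,k[:,0,:],z)[:,:2]
        (x,y),(w,h),a=cv2.minAreaRect((p*1000).astype(np.float32))
        if w<h: w,h,a=h,w,a+90
        out.append((x/1e3,y/1e3,w,h,(a+90)%180-90,k[:,0].mean(0).round()))
    return out
E
cat > m.py <<'E'
from h import *
c=dict(np.load("top0.npz")); im=c["image"]; P=cloud(c); Z=P[:,:,2]
hsv=cv2.cvtColor(im,cv2.COLOR_RGB2HSV).astype(int); H,S,V=hsv[...,0],hsv[...,1],hsv[...,2]
def pr(n,r):
    for q in r: print(n,"x%.4f y%.4f  %.0fx%.0f long-axis %.1f"%q[:5],q[5])
pr("mat",rect((H>45)&(H<75)&(S>150)&(Z<.02),c,.003,500))
pr("pad",rect((H>100)&(H<125)&(S>100)&(Z<.02)&(Z>-.02),c,.003,1500))
u,v=np.meshgrid(np.arange(560),np.arange(420))
pr("sheet",rect((u>390)&(u<510)&(v>225)&(v<340)&(V>150)&(S<60),c,.003,1500))
bl=(H>100)&(H<128)&(S>120)&(u>260)
for q in rect(bl,c,.0,100):
    uu,vv=q[5].astype(int); print("box z",Z[vv,uu])
pr("boxtop",rect((Z>.075)&(Z<.095)&(u>280)&(u<380)&(v>230)&(v<290),c,.084,100))
pr("smallb",rect((Z>.015)&(u>270)&(u<380)&(v>292)&(v<340),c,.03,100))
pr("lid",rect((Z>.028)&(Z<.05)&(u>270)&(u<390)&(v>182)&(v<290)|((Z>.05)&(u>290)&(u<372)&(v>200)&(v<285)),c,.038,500))
pr("red",rect(((H<8)|(H>172))&(S>150)&(u>290)&(u<350)&(v<200),c,.03,20))
hb=(V<50)&(u>312)&(u<350)&(v>218)&(v<238); pr("handle",rect(hb,c,.062,20))
pr("handleZ",rect((Z>.05)&(u>312)&(u<350)&(v>218)&(v<236),c,.062,20))
print("ztops handle",Z[228,332],"lid",Z[210,330],Z[194,345],"box",Z[253,338],"pad",Z[280,200],"sheet",Z[282,449])
pr("cass",rect((Z>.009)&(u>100)&(u<230)&(v>195)&(v<290),c,.017,50))
pr("yellow",rect((H>15)&(H<32)&(S>110)&(u>100)&(u<230)&(v>195)&(v<290),c,.012,10))
cr=im[170:340,260:400][:,:,::-1]; cv2.imwrite("pics/crop1.png",cv2.resize(cr,None,fx=3.5,fy=3.5,interpolation=2))
E
python3 m.py
```

```text
mat x0.6094 y-0.2796  158x118 long-axis 85.8 [431. 192.]
pad x0.4987 y0.2916  278x218 long-axis 86.5 [166. 243.]
box z 0.030900224850919922
box z 0.03190708703411238
box z 0.08373880080569529
boxtop x0.4786 y-0.0684  98x57 long-axis -81.7 [338. 252.]
smallb x0.3422 y-0.0912  66x40 long-axis -70.1 [347. 320.]
smallb x0.3524 y0.0153  69x38 long-axis 31.4 [295. 314.]
lid x0.5328 y-0.0598  188x164 long-axis 5.3 [331. 228.]
red x0.6282 y-0.0502  68x14 long-axis -84.6 [326. 181.]
handle x0.5270 y-0.0596  49x17 long-axis -86.8 [332. 228.]
handleZ x0.5295 y-0.0596  50x14 long-axis -85.0 [332. 227.]
ztops handle 0.06252308354216585 lid 0.03975364327717523 0.03569530887232575 box 0.08462248794300864 pad 0.002353755064098073 sheet 0.003623958408964012
cass x0.4493 y0.2935  41x32 long-axis -9.1 [163. 266.]
cass x0.4497 y0.3785  44x33 long-axis -58.5 [122. 265.]
cass x0.4964 y0.2471  39x32 long-axis -89.8 [185. 243.]
cass x0.5633 y0.2819  45x30 long-axis -89.8 [170. 212.]
cass x0.5614 y0.2017  42x30 long-axis -44.3 [207. 213.]
yellow x0.4318 y0.2967  33x11 long-axis 85.9 [162. 274.]
yellow x0.4580 y0.3664  31x13 long-axis 31.0 [129. 262.]
yellow x0.5494 y0.2148  31x9 long-axis 42.3 [201. 219.]
yellow x0.5615 y0.2658  31x13 long-axis -3.2 [177. 213.]
```

View pics/crop1.png

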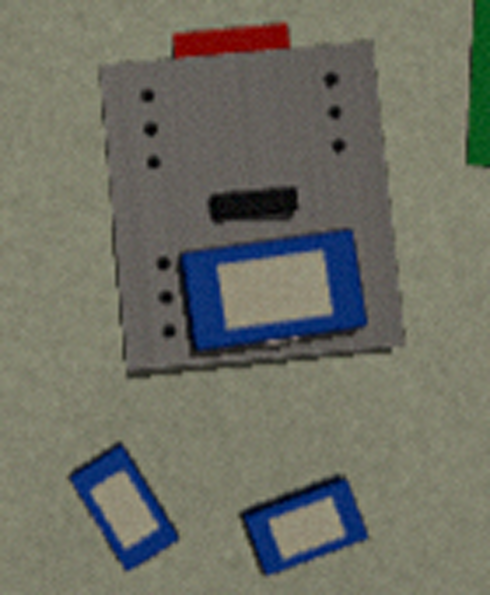

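The box on the lid measures 98x57 mm. The two on the bench measure about 67x39 mm, so the one on the lid at (338,253) is the box meant. I'll move above it now.

Request:
{"method": "servo_tool", "body": {
  "motion": [
    [[0.56,-1.0,0],[0,0,-0.06],0.85],
    [[0.56,-1.0,0],[0,0,-0.06],0.85],
    [[0.56,-1.0,0],[0,0,-0.06],0.85]
  ]
}}

```text
time: 0.48
tcp_pos: [0.201, 0.4289, 0.2056]
tool_rot: [0.226, 0.974, -0.0, 0.0]
ft_force: [-0.1, -0.5, 0.8]
width: 0.851
grip_force: 0.0
```

Request:
{"method": "servo_tool", "body": {
  "motion": [
    [[0.56,-1.0,0],[0,0,-0.06],0.85],
    [[0.56,-1.0,0],[0,0,-0.06],0.85],
    [[0.56,-1.0,0],[0,0,-0.06],0.85]
  ]
}}

```text
time: 0.85
tcp_pos: [0.2569, 0.3296, 0.2056]
tool_rot: [0.317, 0.948, 0.0, 0.0]
ft_force: [0.1, 0.8, -1.0]
width: 0.844
grip_force: 0.0
```

Request:
{"method": "servo_tool", "body": {
  "motion": [
    [[0.56,-1.0,0],[0,0,-0.06],0.85],
    [[0.56,-1.0,0],[0,0,-0.06],0.85],
    [[0.56,-1.0,0],[0,0,-0.06],0.85]
  ]
}}

```text
time: 1.23
tcp_pos: [0.313, 0.23, 0.2055]
tool_rot: [0.405, 0.914, 0.0, 0.0]
ft_force: [-0.6, 0.1, 0.2]
width: 0.852
grip_force: 0.0
```

Request:
{"method": "servo_tool", "body": {
  "motion": [
    [[0.56,-1.0,0],[0,0,-0.06],0.85],
    [[0.56,-1.0,0],[0,0,-0.06],0.85],
    [[0.56,-1.0,0],[0,0,-0.06],0.85]
  ]
}}

```text
time: 1.6
tcp_pos: [0.369, 0.1303, 0.2054]
tool_rot: [0.489, 0.872, -0.0, -0.0]
ft_force: [-0.7, 0.5, -0.5]
width: 0.848
grip_force: 0.0
```

Request:
{"method": "servo_tool", "body": {
  "motion": [
    [[0.56,-1.0,0],[0,0,-0.06],0.85],
    [[0.56,-1.0,0],[0,0,-0.06],0.85],
    [[0.56,-1.0,0],[0,0,-0.06],0.85]
  ]
}}

```text
time: 1.98
tcp_pos: [0.4249, 0.0309, 0.2051]
tool_rot: [0.568, 0.823, -0.0, -0.0]
ft_force: [-0.4, 0.4, 0.6]
width: 0.851
grip_force: 0.0
```

Request:
{"method": "servo_tool", "body": {
  "motion": [
    [[0.55,-0.99,0],[0,0,-0.07],0.85],
    [[0.55,-0.99,0],[0,0,-0.07],0.85],
    [[0.55,-0.99,0],[0,0,-0.07],0.85],
    [[0.55,-0.99,0],[0,0,-0.07],0.85]
  ]
}}

```text
time: 2.48
tcp_pos: [0.4788, -0.0659, 0.2052]
tool_rot: [0.654, 0.757, -0.0, -0.0]
ft_force: [-0.0, 0.1, -0.7]
width: 0.849
grip_force: 0.0
```

Request:
{"method": "servo_tool", "body": {
  "motion": [
    [[0,-0.025,-0.5],[0,0,0],0.85],
    [[0,-0.025,-1.0],[0,0,0],0.85],
    [[0,-0.025,-1.0],[0,0,0],0.85]
  ]
}}

```text
time: 2.85
tcp_pos: [0.4772, -0.0685, 0.1034]
tool_rot: [0.654, 0.757, -0.001, -0.002]
ft_force: [-0.5, -0.4, 1.5]
width: 0.851
grip_force: 0.0
```

Request:
{"method": "servo_tool", "body": {
  "motion": [
    [[0,0,-0.2],[0,0,0],0.85],
    [[0,0,-0.4],[0,0,0],0.85],
    [[0,0,-0.4],[0,0,0],0.85],
    [[0,0,-0.4],[0,0,0],0.4],
    [[0,0,-0.4],[0,0,0],0.4],
    [[0,0,-0.4],[0,0,0],0.4],
    [[0,0,-0.4],[0,0,0],0.4]
  ]
}}

```text
time: 3.72
tcp_pos: [0.4791, -0.0707, 0.0662]
tool_rot: [0.655, 0.756, 0.0, 0.0]
ft_force: [-3.0, 0.5, 7.2]
width: 0.594
grip_force: 30.0
```

```bash
python3 - <<'E'
from h import *
c=dict(np.load("top0.npz"));P=cloud(c);im=c["image"]
print(im[282,449],im[282,400],im[282,500]); hsv=cv2.cvtColor(im,cv2.COLOR_RGB2HSV)
u,v=np.meshgrid(np.arange(560),np.arange(420))
d=np.abs(im.astype(int)-im[282,449]).sum(2)<35
m=(d&(u>390)&(u<510)&(v>228)&(v<340)).astype(np.uint8)
for k in rect(cv2.morphologyEx(m,cv2.MORPH_OPEN,np.ones((5,5))),c,.003,500):print(k)
E
```

```text
[143 136 114] [129 128 110] [123 125 106]
(0.41830130004882815, -0.31206378173828125, 190.52395629882812, 180.14463806152344, -0.5695648193359375, array([448., 283.]))
```

Request:
{"method": "servo_tool", "body": {
  "motion": [
    [[0,0,0.2],[0,0,0],0.4],
    [[0,0,0.4],[0,0,0],0.4],
    [[0,0,0.6],[0,0,0],0.4],
    [[0,0,0.6],[0,0,0],0.4]
  ]
}}

```text
time: 4.22
tcp_pos: [0.4795, -0.0708, 0.1265]
tool_rot: [0.655, 0.756, 0.001, 0.001]
ft_force: [0.1, 0.3, -2.7]
width: 0.59
grip_force: 30.0
```

Request:
{"method": "servo_tool", "body": {
  "motion": [
    [[0.14,-0.23,0],[0,0,-0.008],0.4],
    [[0.29,-0.47,0],[0,0,-0.016],0.4],
    [[0.44,-0.7,0],[0,0,-0.023],0.4]
  ]
}}

```text
time: 4.6
tcp_pos: [0.5229, -0.1413, 0.1242]
tool_rot: [0.682, 0.732, -0.0, -0.001]
ft_force: [0.3, 0.8, -1.6]
width: 0.596
grip_force: 3.0
```

Request:
{"method": "servo_tool", "body": {
  "motion": [
    [[0.14,-0.23,0],[0,0,-0.008],0.4],
    [[0.29,-0.47,0],[0,0,-0.016],0.4],
    [[0.44,-0.7,0],[0,0,-0.023],0.4]
  ]
}}

```text
time: 4.97
tcp_pos: [0.567, -0.2114, 0.124]
tool_rot: [0.708, 0.706, -0.0, -0.001]
ft_force: [-0.4, -0.3, -1.7]
width: 0.592
grip_force: 30.0
```

Request:
{"method": "servo_tool", "body": {
  "motion": [
    [[0.14,-0.23,0],[0,0,-0.008],0.4],
    [[0.29,-0.47,0],[0,0,-0.016],0.4],
    [[0.43,-0.71,0],[0,0,-0.023],0.4],
    [[0.43,-0.71,0],[0,0,-0.023],0.4]
  ]
}}

```text
time: 5.48
tcp_pos: [0.6097, -0.2827, 0.1233]
tool_rot: [0.733, 0.68, -0.0, -0.001]
ft_force: [-0.6, 0.4, -3.1]
width: 0.593
grip_force: 30.0
```

```bash
cat > box.py <<'E'
from h import *
import sys
c=capture("side"); save(c,sys.argv[1]); P=cloud(c); im=c["image"]
s=get_state(); print(s["tcp_pos"],s["width"],s["grip_force"],s["ft_force"])
hsv=cv2.cvtColor(im,cv2.COLOR_RGB2HSV).astype(int); b=(hsv[...,0]>100)&(hsv[...,0]<128)&(hsv[...,1]>120)
q=P[b&(np.hypot(P[...,0]-s["tcp_pos"][0],P[...,1]-s["tcp_pos"][1])<.09)]
print(len(q),np.percentile(q,[1,50,99],axis=0).round(3))
E
python3 box.py s1
```

```text
[ 0.60943824 -0.28173626  0.1235951 ] 0.5896026726557948 29.999213218688965 [ 0.58586066 -0.01248028 -2.41835545]
1059 [[ 0.58  -0.334  0.098]
 [ 0.607 -0.328  0.139]
 [ 0.637 -0.239  0.171]]
```

```bash
python3 - <<'E'
import cv2
a=cv2.imread("pics/s1.png")[150:330,230:430]; cv2.imwrite("pics/s1c.png",cv2.resize(a,None,fx=3,fy=3,interpolation=2))
E
```

```text
(no output)
```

View pics/s1c.png

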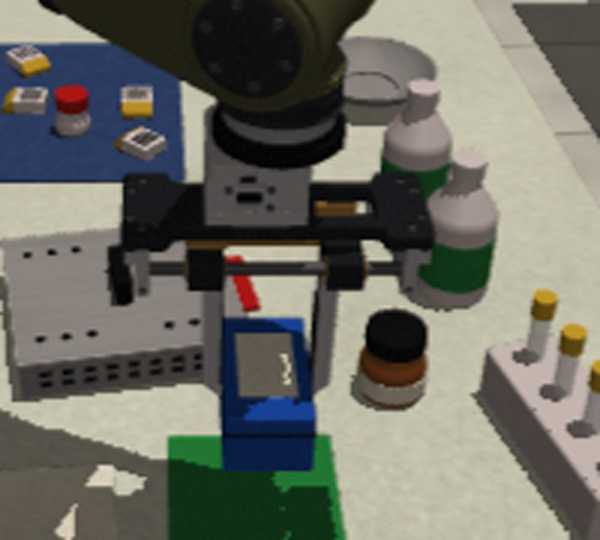

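The crop shows the box still held, but pitched about the finger line with its near (-y) end down. I'll measure the tilt and level it with the tool.

```bash
cat > tilt.py <<'E'
from h import *
c=capture("side"); P=cloud(c); im=c["image"]; s=get_state(); t=s["tcp_pos"]; print(t,s["ft_force"])
hsv=cv2.cvtColor(im,cv2.COLOR_RGB2HSV).astype(int); b=(hsv[...,0]>100)&(hsv[...,0]<128)&(hsv[...,1]>120)
sel=(np.hypot(P[...,0]-t[0],P[...,1]-t[1])<.09)&(P[...,2]>.012)&b
q=P[sel]; top=q
# normals: RANSAC-free: slice by y
for y in np.arange(-.36,-.20,.01):
    k=q[abs(q[:,1]-y)<.005]
    if len(k)>3: print(round(y,3),len(k),k[:,2].min().round(3),np.median(k[:,2]).round(3),k[:,2].max().round(3),k[:,0].min().round(3),k[:,0].max().round(3))
E
python3 tilt.py
```

```text
[ 0.60939998 -0.28116458  0.12402663] [ 0.20929849 -0.18461408 -2.04687257]
-0.33 553 0.098 0.123 0.144 0.579 0.633
-0.32 126 0.104 0.141 0.319 0.579 0.633
-0.31 71 0.129 0.141 0.32 0.58 0.635
-0.3 33 0.139 0.141 0.143 0.581 0.637
-0.29 41 0.135 0.142 0.183 0.581 0.638
-0.28 35 0.139 0.141 0.143 0.583 0.638
-0.27 24 0.14 0.141 0.144 0.585 0.636
-0.26 27 0.139 0.142 0.144 0.586 0.637
-0.25 68 0.14 0.142 0.264 0.552 0.639
-0.24 64 0.14 0.142 0.265 0.527 0.639
```

The depth shows the top flat at z=0.141, so the box is level and the picture's perspective misled me. I'll lower it by 92 mm with a 4 mm correction in y.

Request:
{"method": "servo_tool", "body": {
  "motion": [
    [[0,0.04,-0.3],[0,0,0],0.4],
    [[0,0.04,-0.6],[0,0,0],0.4],
    [[0,0.04,-0.8],[0,0,0],0.4],
    [[0,0.04,-0.87],[0,0,0],0.4],
    [[0,0.04,-0.9],[0,0,0],0.4],
    [[0,0.04,-0.915],[0,0,0],0.4],
    [[0,0.04,-0.915],[0,0,0],0.4]
  ]
}}

```text
time: 6.45
tcp_pos: [0.6102, -0.2778, 0.0346]
tool_rot: [0.732, 0.681, 0.0, 0.0]
ft_force: [0.0, -0.2, -2.6]
width: 0.591
grip_force: 30.0
```

Request:
{"method": "servo_tool", "body": {
  "motion": [
    [[0,0,0],[0,0,0],0.7],
    [[0,0,0],[0,0,0],0.8],
    [[0,0,0],[0,0,0],0.8],
    [[0,0,0.3],[0,0,0],0.8],
    [[0,0,0.7],[0,0,0],0.8],
    [[0,0,1.0],[0,0,0],0.8],
    [[0,0,1.0],[0,0,0],0.8]
  ]
}}

```text
time: 7.32
tcp_pos: [0.6109, -0.2781, 0.1365]
tool_rot: [0.732, 0.681, 0.001, 0.002]
ft_force: [0.6, 0.8, 0.3]
width: 0.799
grip_force: 0.0
```

Request:
{"method": "servo_tool", "body": {
  "motion": [
    [[-0.3,0.4,0],[0,0,0.02],0.5],
    [[-0.4,0.9,0],[0,0,0.05],0.5],
    [[-0.4,1.0,0],[0,0,0.05],0.5]
  ]
}}

```text
time: 7.7
tcp_pos: [0.5691, -0.1753, 0.133]
tool_rot: [0.676, 0.737, -0.0, -0.001]
ft_force: [0.3, -0.2, -0.1]
width: 0.523
grip_force: 0.0
```

Request:
{"method": "servo_tool", "body": {
  "motion": [
    [[-0.2,0.5,0],[0,0,0],0.5],
    [[-0.4,1.0,0],[0,0,0],0.5],
    [[-0.4,1.0,0],[0,0,0],0.5]
  ]
}}

```text
time: 8.07
tcp_pos: [0.5292, -0.0757, 0.1334]
tool_rot: [0.676, 0.737, -0.0, -0.001]
ft_force: [-0.6, -1.0, 0.3]
width: 0.496
grip_force: 0.0
```

```bash
python3 - <<'E'
from h import *
s=get_state(); print(s["tcp_pos"],s["tool_rot"])
for n in("top","side"):
    c=capture(n); save(c,n+"1"); P=cloud(c); Z=P[...,2]
    if n=="top":
        for q in rect((Z>.04)&(Z<.06)&(P[...,1]<-.19)&(P[...,0]>.5)&(P[...,0]<.7),c,.049,100): print("box",q)
        for q in rect((Z>.05)&(Z<.075)&(np.hypot(P[...,0]-.5295,P[...,1]+.06)<.04),c,.062,20): print("handle",q)
        for q in rect((Z>.028)&(Z<.05)&(P[...,1]>-.17)&(P[...,1]<.1)&(P[...,0]>.4)&(P[...,0]<.66),c,.038,500): print("lid",q)
E
```

```text
[ 0.52916202 -0.07567396  0.13335052] [ 6.76093250e-01  7.36815839e-01 -2.53325362e-04 -5.22063634e-04]
box (0.6112401123046876, -0.2733741455078125, 99.43987274169922, 58.31089401245117, 85.94682312011719, array([437., 187.]))
lid (0.5362024536132812, 0.0021341590881347656, 208.47608947753906, 78.12805938720703, -9.130897521972656, array([306., 223.]))
```

View pics/top1.png

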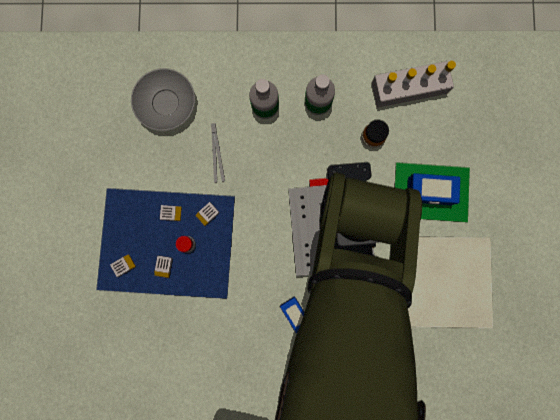

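The slide box stands on the green mat at (437,187), upright and near its middle. Next I'll grip the lid handle.

Request:
{"method": "servo_tool", "body": {
  "motion": [
    [[0,0.16,-0.3],[0,0,0],0.5],
    [[0,0.16,-0.6],[0,0,0],0.5],
    [[0,0.16,-0.85],[0,0,0],0.5],
    [[0,0.16,-0.91],[0,0,0],0.5],
    [[0,0.16,-0.91],[0,0,0],0.5]
  ]
}}

```text
time: 8.8
tcp_pos: [0.5303, -0.0625, 0.043]
tool_rot: [0.677, 0.736, -0.0, -0.0]
ft_force: [0.2, 0.8, 1.0]
width: 0.502
grip_force: 0.0
```

Request:
{"method": "servo_tool", "body": {
  "motion": [
    [[0,0,0],[0,0,0],0.05],
    [[0,0,0],[0,0,0],0.05],
    [[0,0,0],[0,0,0],0.05],
    [[0,0,0],[0,0,0],0.05],
    [[0,0,0],[0,0,0],0.05]
  ]
}}

```text
time: 9.43
tcp_pos: [0.5298, -0.0617, 0.0432]
tool_rot: [0.677, 0.736, -0.0, -0.0]
ft_force: [-4.4, -0.2, 6.0]
width: 0.147
grip_force: 30.0
```

Request:
{"method": "servo_tool", "body": {
  "motion": [
    [[0,0,0.15],[0,0,0],0.05],
    [[0,0,0.3],[0,0,0],0.05],
    [[0,0,0.45],[0,0,0],0.05],
    [[0,0,0.5],[0,0,0],0.05],
    [[0,0,0.5],[0,0,0],0.05]
  ]
}}

```text
time: 10.05
tcp_pos: [0.53, -0.0617, 0.0932]
tool_rot: [0.677, 0.736, 0.0, 0.0]
ft_force: [-0.9, -0.8, -3.9]
width: 0.148
grip_force: 30.0
```

Request:
{"method": "servo_tool", "body": {
  "motion": [
    [[-0.12,-0.28,0],[0,0,-0.003],0.05],
    [[-0.25,-0.56,0],[0,0,-0.007],0.05],
    [[-0.373,-0.84,0],[0,0,-0.01],0.05]
  ]
}}

```text
time: 10.42
tcp_pos: [0.4919, -0.1464, 0.0923]
tool_rot: [0.688, 0.725, -0.0, -0.0]
ft_force: [0.1, -0.1, -2.9]
width: 0.146
grip_force: 30.0
```

Request:
{"method": "servo_tool", "body": {
  "motion": [
    [[-0.12,-0.28,0],[0,0,-0.003],0.05],
    [[-0.25,-0.56,0],[0,0,-0.007],0.05],
    [[-0.373,-0.84,0],[0,0,-0.01],0.05]
  ]
}}

```text
time: 10.8
tcp_pos: [0.4546, -0.2304, 0.0924]
tool_rot: [0.7, 0.714, -0.0, -0.0]
ft_force: [0.5, -0.2, -2.9]
width: 0.143
grip_force: 30.0
```

Request:
{"method": "servo_tool", "body": {
  "motion": [
    [[-0.12,-0.28,0],[0,0,-0.003],0.05],
    [[-0.25,-0.56,0],[0,0,-0.007],0.05],
    [[-0.373,-0.84,0],[0,0,-0.011],0.05],
    [[-0.373,-0.84,0],[0,0,-0.011],0.05]
  ]
}}

```text
time: 11.3
tcp_pos: [0.4171, -0.3148, 0.0923]
tool_rot: [0.713, 0.701, -0.0, -0.0]
ft_force: [0.0, 1.7, -2.8]
width: 0.141
grip_force: 30.0
```

```bash
python3 - <<'E'
from h import *
s=get_state(); print(s["tcp_pos"],s["width"],s["ft_force"])
c=capture("side"); save(c,"side2"); P=cloud(c); im=c["image"].astype(int)
k=(P[...,2]>.05)&(P[...,2]<.11)&(P[...,0]>.3)&(P[...,0]<.54)&(P[...,1]<-.2)&(np.ptp(im,axis=2)<40)
q=P[k]; print(len(q))
for y in np.arange(-.41,-.2,.03):
    w=q[abs(q[:,1]-y)<.005]
    if len(w)>3: print(y.round(2),len(w),np.percentile(w[:,2],[5,50,95]).round(4),w[:,0].min(),w[:,0].max())
A=np.c_[q[:,:2]-q[:,:2].mean(0),np.ones(len(q))]; print(np.linalg.lstsq(A,q[:,2],rcond=None)[0])
E
```

```text
[ 0.41712742 -0.31482335  0.0923176 ] 0.14051258153213458 [ 0.00420871  1.66080915 -2.78063857]
5899
-0.38 459 [0.0857 0.0873 0.0892] 0.3267302027804496 0.5079919347737402
-0.35 410 [0.0858 0.0874 0.0891] 0.3269306938513573 0.5075585344659342
-0.32 402 [0.0858 0.0877 0.1052] 0.327353218090555 0.5087808170907404
-0.29 275 [0.0859 0.0875 0.0895] 0.32816029966092364 0.5082146132831756
-0.26 257 [0.0859 0.0877 0.0895] 0.32828326414166165 0.5094152990978238
-0.23 40 [0.0856 0.0867 0.0878] 0.3288413403919016 0.49610214330167896
[-5.10970317e-05  3.17054542e-03  8.78108522e-02]
```

View pics/side2.png

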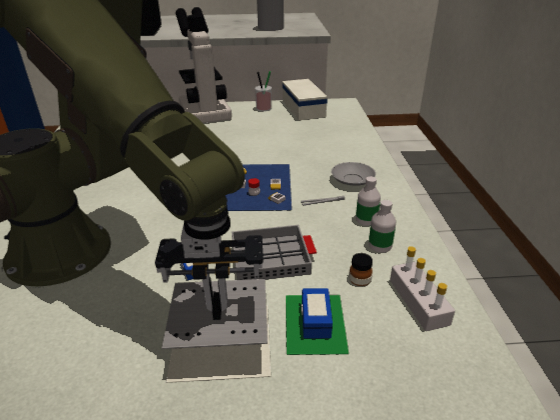

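The lid hangs level over the sheet (plate top z 0.0875), the basket is open, and the box stands on the mat. I'll set the lid down.

Request:
{"method": "servo_tool", "body": {
  "motion": [
    [[0,0.01,-0.25],[0,0,0],0.05],
    [[0,0.01,-0.5],[0,0,0],0.05],
    [[0,0.01,-0.65],[0,0,0],0.05],
    [[0,0.01,-0.71],[0,0,0],0.05],
    [[0,0.01,-0.75],[0,0,0],0.05],
    [[0,0.01,-0.755],[0,0,0],0.05],
    [[0,0.01,-0.755],[0,0,0],0.05]
  ]
}}

```text
time: 12.22
tcp_pos: [0.4182, -0.3128, 0.0179]
tool_rot: [0.712, 0.702, 0.0, 0.0]
ft_force: [-0.6, 0.0, -2.1]
width: 0.149
grip_force: 30.0
```

Request:
{"method": "servo_tool", "body": {
  "motion": [
    [[0,0,0],[0,0,0],0.5],
    [[0,0,0],[0,0,0],0.5],
    [[0,0,0],[0,0,0],0.5],
    [[0,0,0.3],[0,0,0],0.5],
    [[0,0,0.8],[0,0,0],0.5],
    [[0,0,1.0],[0,0,0],0.5],
    [[0,0,1.0],[0,0,0],0.5]
  ]
}}

```text
time: 13.1
tcp_pos: [0.4185, -0.3131, 0.1187]
tool_rot: [0.712, 0.702, 0.0, 0.001]
ft_force: [-0.5, 0.3, -0.3]
width: 0.504
grip_force: 0.0
```

Request:
{"method": "servo_tool", "body": {
  "motion": [
    [[0,0.5,0.3],[0,0,0],0.5],
    [[0,1.0,0.5],[0,0,0],0.5],
    [[0,1.0,0.5],[0,0,0],0.5]
  ]
}}

```text
time: 13.48
tcp_pos: [0.4183, -0.2107, 0.1677]
tool_rot: [0.711, 0.703, 0.0, 0.0]
ft_force: [-0.4, -0.0, -0.9]
width: 0.502
grip_force: 0.0
```

Request:
{"method": "servo_tool", "body": {
  "motion": [
    [[0,0.5,0],[0,0,0],0.5],
    [[0,1.0,0],[0,0,0],0.5],
    [[0,1.0,0],[0,0,0],0.5]
  ]
}}

```text
time: 13.85
tcp_pos: [0.4177, -0.1111, 0.1662]
tool_rot: [0.711, 0.703, -0.0, -0.001]
ft_force: [-1.0, -0.2, 0.5]
width: 0.498
grip_force: 0.0
```

Request:
{"method": "servo_tool", "body": {
  "motion": [
    [[0,0.5,0],[0,0,0],0.5],
    [[0,1.0,0],[0,0,0],0.5],
    [[0,1.0,0],[0,0,0],0.5]
  ]
}}

```text
time: 14.22
tcp_pos: [0.4181, -0.0116, 0.1665]
tool_rot: [0.711, 0.703, -0.0, -0.001]
ft_force: [-0.3, -1.2, 0.3]
width: 0.501
grip_force: 0.0
```

Request:
{"method": "servo_tool", "body": {
  "motion": [
    [[0,0.5,0],[0,0,0],0.5],
    [[0,1.0,0],[0,0,0],0.5],
    [[0,1.0,0],[0,0,0],0.5]
  ]
}}

```text
time: 14.6
tcp_pos: [0.4183, 0.088, 0.1666]
tool_rot: [0.711, 0.703, -0.0, -0.0]
ft_force: [0.8, -0.8, -0.5]
width: 0.503
grip_force: 0.0
```

```bash
cat > look.py <<'E'
from h import *
import sys
n=sys.argv[1]
c=capture("top"); save(c,n); np.savez(n+".npz",**c); P=cloud(c); Z=P[...,2]; X=P[...,0]; Y=P[...,1]
s=get_state(); print(s["time"],s["tcp_pos"].round(4),s["tool_rot"].round(3))
hsv=cv2.cvtColor(c["image"],cv2.COLOR_RGB2HSV).astype(int); H,S=hsv[...,0],hsv[...,1]
def pr(t,m,z,a):
    for q in rect(m,c,z,a): print(t,"x%.4f y%.4f  %.0fx%.0f ang %.1f"%q[:5],q[5])
pr("box",(Z>.04)&(Z<.06)&(Y<-.19)&(X>.55)&(X<.7),.049,100)
pr("lid",(Z>.009)&(Z<.06)&(Y<-.18)&(X<.545)&(X>.28),.012,500)
pr("handle",(Z>.025)&(Z<.06)&(Y<-.18)&(X<.545)&(X>.28),.036,30)
pr("basket",(Z>.015)&(Z<.04)&(abs(Y+.06)<.12)&(abs(X-.53)<.085),.034,500)
pr("red",((H<8)|(H>172))&(S>150)&(Y<.05)&(X>.6)&(X<.66),.03,20)
pad=(Y>.14)&(X<.65)&(X>.36)
pr("cass",pad&(Z>.009)&(Z<.06),.017,50)
pr("yel",pad&(H>15)&(H<32)&(S>110)&(Z<.06),.012,10)
E
python3 look.py t2
```

```text
14.65 [0.4183 0.0868 0.1666] [ 0.711  0.703 -0.001 -0.   ]
box x0.6112 y-0.2732  100x58 ang 85.9 [435. 188.]
lid x0.4210 y-0.3103  182x164 ang -0.6 [450. 281.]
handle x0.4215 y-0.3086  53x12 ang -89.7 [453. 281.]
red x0.6253 y-0.0500  69x20 ang -84.6 [326. 183.]
cass x0.4492 y0.2931  41x32 ang -9.1 [163. 266.]
cass x0.4489 y0.3780  44x35 ang -58.5 [123. 265.]
cass x0.4964 y0.2471  39x32 ang -89.8 [185. 243.]
cass x0.5628 y0.2809  44x30 ang 85.8 [170. 212.]
cass x0.5614 y0.2017  42x30 ang -44.3 [207. 213.]
yel x0.4319 y0.2968  33x9 ang 82.2 [162. 274.]
yel x0.4580 y0.3665  31x13 ang 30.9 [129. 262.]
yel x0.5493 y0.2147  31x9 ang 42.3 [201. 219.]
yel x0.5615 y0.2658  31x13 ang -3.7 [177. 213.]
```

View pics/t2.png

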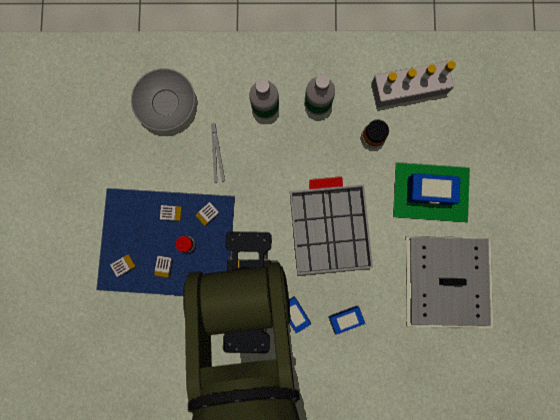

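The lid is centred on the sheet at (450,281), the basket is open with its ribs visible, and the four cassettes have not moved. Next is the basket pose from its rim.

```bash
python3 - <<'E'
from h import *
c=dict(np.load("t2.npz")); P=cloud(c); Z=P[...,2]; im=c["image"].astype(int)
near=(P[...,0]>.42)&(P[...,0]<.66)&(P[...,1]>-.17)&(P[...,1]<.05)
hsv=cv2.cvtColor(c["image"],cv2.COLOR_RGB2HSV).astype(int); red=((hsv[...,0]<8)|(hsv[...,0]>172))&(hsv[...,1]>120)
m=(near&(Z>.026)&(Z<.04)&~red).astype(np.uint8)
for q in rect(m,c,.034,100): print("rim",q)
k=m.astype(bool); p=P[k]; print(k.sum(),np.median(p[:,2]))
# centre from inside of mouth: floor region
f=(near&(Z<.02)&(Z>-.01)); ho=cv2.findContours(m,cv2.RETR_CCOMP,cv2.CHAIN_APPROX_NONE)
for kk,h in zip(ho[0],ho[1][0]):
    if h[3]>=0 and cv2.contourArea(kk)>500:
        print("mouth",cv2.minAreaRect((onz(c,kk[:,0],.034)[:,:2]*1000).astype(np.float32)))
O=np.array([.5277,-.0592])
E
```

```text
rim (0.5284376831054688, -0.058976806640625, 173.88507080078125, 156.63279724121094, 5.398617744445801, array([331., 229.]))
708 0.033649690418499245
mouth ((528.1165161132812, -59.02629852294922), (169.17835998535156, 151.46360778808594), 5.426426410675049)
```

Basket origin is (0.5283,-0.0590) with yaw 5.4°, and the rim measures 174x157 mm at z 0.034, which matches the given sizes. I'll take the cassette at (207,213) first.

Request:
{"method": "servo_tool", "body": {
  "motion": [
    [[0.36,0.28,-0.15],[0,0,0.05],0.6],
    [[0.72,0.57,-0.3],[0,0,0.1],0.6],
    [[0.72,0.57,-0.3],[0,0,0.127],0.6],
    [[0.72,0.57,-0.3],[0,0,0.127],0.6]
  ]
}}

```text
time: 15.15
tcp_pos: [0.4905, 0.1424, 0.1366]
tool_rot: [0.56, 0.829, -0.001, -0.0]
ft_force: [-0.7, 0.3, 0.2]
width: 0.601
grip_force: 0.0
```

Request:
{"method": "servo_tool", "body": {
  "motion": [
    [[0.36,0.28,-0.15],[0,0,0.05],0.6],
    [[0.71,0.57,-0.3],[0,0,0.1],0.6],
    [[0.71,0.57,-0.3],[0,0,0.127],0.6],
    [[0.71,0.57,-0.3],[0,0,0.127],0.6]
  ]
}}

```text
time: 15.65
tcp_pos: [0.5614, 0.1999, 0.1072]
tool_rot: [0.385, 0.923, -0.0, -0.0]
ft_force: [1.1, -0.2, 0.3]
width: 0.6
grip_force: 0.0
```

```bash
python3 look.py t3 | grep -v -e lid -e handle
```

```text
15.7 [0.5613 0.2    0.1077] [0.385 0.923 0.    0.   ]
box x0.6112 y-0.2733  100x58 ang 85.9 [435. 188.]
red x0.6253 y-0.0503  69x20 ang -84.6 [326. 183.]
cass x0.4447 y0.3891  31x21 ang 31.1 [116. 267.]
```

Request:
{"method": "servo_tool", "body": {
  "motion": [
    [[0,0.02,-0.4],[0,0,0],0.6],
    [[0,0.02,-0.75],[0,0,0],0.6],
    [[0,0.02,-0.95],[0,0,0],0.6],
    [[0,0.02,-0.99],[0,0,0],0.6],
    [[0,0.02,-0.99],[0,0,0],0.2],
    [[0,0.02,-0.99],[0,0,0],0.2],
    [[0,0.02,-0.99],[0,0,0],0.2],
    [[0,0.02,-0.99],[0,0,0],0.2]
  ]
}}

```text
time: 16.7
tcp_pos: [0.5614, 0.2034, 0.0093]
tool_rot: [0.383, 0.924, 0.0, 0.0]
ft_force: [-1.1, -0.1, 5.7]
width: 0.312
grip_force: 30.0
```

Request:
{"method": "servo_tool", "body": {
  "motion": [
    [[0,0,0.2],[0,0,0],0.2],
    [[0,0,0.5],[0,0,0],0.2],
    [[0,0,0.8],[0,0,0],0.2],
    [[0,0,0.8],[0,0,0],0.2]
  ]
}}

```text
time: 17.2
tcp_pos: [0.5623, 0.2037, 0.0918]
tool_rot: [0.383, 0.924, 0.002, 0.002]
ft_force: [-0.1, 0.1, -0.2]
width: 0.315
grip_force: 30.0
```

```bash
python3 - <<'E'
from h import *
s=get_state(); print(s["tcp_pos"],s["width"],s["grip_force"],s["ft_force"])
c=capture("wrist"); save(c,"w1"); 
E
```

```text
[0.56225228 0.20372134 0.0917562 ] 0.31462955898194167 29.999864101409912 [-0.06384091  0.08636601 -0.19043649]
```

View pics/w1.png

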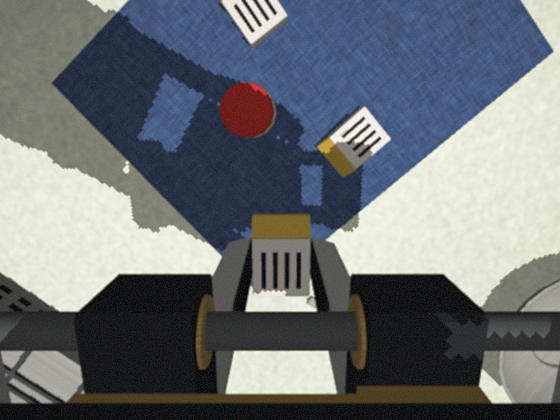

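The cassette is held squarely, label end up in the wrist view at (281,226). It goes to compartment (54,-28), at world (0.5847,-0.0818).

Request:
{"method": "servo_tool", "body": {
  "motion": [
    [[0.03,-0.32,0],[0,0,-0.055],0.2],
    [[0.05,-0.64,0],[0,0,-0.11],0.2],
    [[0.075,-0.95,0],[0,0,-0.165],0.2],
    [[0.075,-0.95,0],[0,0,-0.22],0.2],
    [[0.075,-0.95,0],[0,0,-0.24],0.2],
    [[0.075,-0.95,0],[0,0,-0.24],0.2]
  ]
}}

```text
time: 18.0
tcp_pos: [0.5681, 0.1082, 0.0876]
tool_rot: [0.696, 0.718, -0.001, -0.001]
ft_force: [-0.5, -0.2, -1.4]
width: 0.317
grip_force: 30.0
```

Request:
{"method": "servo_tool", "body": {
  "motion": [
    [[0.03,-0.32,0],[0,0,-0.055],0.2],
    [[0.05,-0.64,0],[0,0,-0.11],0.2],
    [[0.075,-0.95,0],[0,0,-0.165],0.2],
    [[0.075,-0.95,0],[0,0,-0.22],0.2],
    [[0.075,-0.95,0],[0,0,-0.24],0.2],
    [[0.075,-0.95,0],[0,0,-0.24],0.2]
  ]
}}

```text
time: 18.75
tcp_pos: [0.5758, 0.0134, 0.088]
tool_rot: [0.911, 0.412, -0.0, -0.0]
ft_force: [0.9, -0.3, -0.3]
width: 0.314
grip_force: 30.0
```

Request:
{"method": "servo_tool", "body": {
  "motion": [
    [[0.03,-0.32,0],[0,0,-0.055],0.2],
    [[0.05,-0.64,0],[0,0,-0.11],0.2],
    [[0.075,-0.95,0],[0,0,-0.165],0.2],
    [[0.075,-0.95,0],[0,0,-0.22],0.2],
    [[0.075,-0.95,0],[0,0,-0.238],0.2],
    [[0.075,-0.95,0],[0,0,-0.238],0.2]
  ]
}}

```text
time: 19.5
tcp_pos: [0.5834, -0.0816, 0.0882]
tool_rot: [0.999, 0.051, -0.0, -0.0]
ft_force: [-0.4, 0.1, -0.5]
width: 0.314
grip_force: 30.0
```

```bash
cat > st.py <<'E'
from h import *
s=get_state(); q=s["tool_rot"]; print(s["time"],s["tcp_pos"].round(4),"phi",(np.degrees(2*np.arctan2(q[1],q[0]))-90).round(2),s["width"].round(3),s["grip_force"],np.degrees(s["joints"]).round(0))
c=capture("side"); P=cloud(c); t=s["tcp_pos"]
k=(np.hypot(P[...,0]-t[0],P[...,1]-t[1])<.045)&(P[...,2]<t[2]+.02)&(P[...,2]>t[2]-.015)
hsv=cv2.cvtColor(c["image"],cv2.COLOR_RGB2HSV).astype(int); y=k&(hsv[...,0]>15)&(hsv[...,0]<32)&(hsv[...,1]>110)
for n,m in(("yel",y),("white",k&(hsv[...,1]<60)&(hsv[...,2]>150))):
    if m.sum()>3: print(n,m.sum(),np.percentile(P[m],[5,50,95],axis=0).round(3).tolist())
E
python3 st.py
```

```text
Traceback (most recent call last):
  File "st.py", line 2, in <module>
    s=get_state(); q=s["tool_rot"]; print(s["time"],s["tcp_pos"].round(4),"phi",(np.degrees(2*np.arctan2(q[1],q[0]))-90).round(2),s["width"].round(3),s["grip_force"],np.degrees(s["joints"]).round(0))
                                                                                                                                  ^^^^^^^^^^^^^^^^
AttributeError: 'float' object has no attribute 'round'
```

Request:
{"method": "servo_tool", "body": {
  "motion": [
    [[0.02,0,-0.3],[0,0,-0.002],0.2],
    [[0.02,0,-0.55],[0,0,-0.002],0.2],
    [[0.02,0,-0.68],[0,0,-0.002],0.2],
    [[0.02,0,-0.74],[0,0,-0.002],0.2],
    [[0.02,0,-0.775],[0,0,-0.002],0.2],
    [[0.02,0,-0.775],[0,0,-0.002],0.2]
  ]
}}

```text
time: 20.25
tcp_pos: [0.5858, -0.0817, 0.0114]
tool_rot: [0.999, 0.047, 0.0, 0.0]
ft_force: [-0.2, 0.6, -0.4]
width: 0.316
grip_force: 30.0
```

Request:
{"method": "servo_tool", "body": {
  "motion": [
    [[0,0,0],[0,0,0],0.45],
    [[0,0,0],[0,0,0],0.45],
    [[0,0,0],[0,0,0],0.45],
    [[0,0,0.3],[0,0,0],0.45],
    [[0,0,0.6],[0,0,0],0.45],
    [[0,0,0.9],[0,0,0],0.45],
    [[0,0,0.9],[0,0,0],0.6]
  ]
}}

```text
time: 21.12
tcp_pos: [0.5866, -0.0819, 0.1031]
tool_rot: [0.999, 0.047, 0.002, 0.001]
ft_force: [-0.3, -0.3, -0.2]
width: 0.522
grip_force: 0.0
```

Request:
{"method": "servo_tool", "body": {
  "motion": [
    [[-0.5,0.3,0.1],[0,0,0.05],0.6],
    [[-0.9,0.6,0.1],[0,0,0.1],0.6],
    [[-1.0,0.95,0.1],[0,0,0.15],0.6],
    [[-1.0,1.0,0.1],[0,0,0.2],0.6],
    [[-1.0,1.0,0.1],[0,0,0.24],0.6]
  ]
}}

```text
time: 21.75
tcp_pos: [0.485, 0.0189, 0.11]
tool_rot: [0.91, 0.414, -0.001, -0.0]
ft_force: [-0.1, 0.1, -0.5]
width: 0.602
grip_force: 0.0
```

Request:
{"method": "servo_tool", "body": {
  "motion": [
    [[-0.5,0,0.1],[0,0,0.05],0.6],
    [[-0.9,0,0.1],[0,0,0.1],0.6],
    [[-0.9,0,0.1],[0,0,0.15],0.6],
    [[-0.9,0,0.1],[0,0,0.2],0.6],
    [[-0.9,0,0.1],[0,0,0.24],0.6]
  ]
}}

```text
time: 22.38
tcp_pos: [0.3951, 0.0183, 0.1201]
tool_rot: [0.695, 0.719, -0.0, -0.0]
ft_force: [-0.2, -0.4, 0.2]
width: 0.601
grip_force: 0.0
```

```bash
cat >> look.py <<'E'
O=np.array([.5283,-.059]); a=np.radians(5.4); bx=(X-O[0])*np.cos(a)+(Y-O[1])*np.sin(a); by=-(X-O[0])*np.sin(a)+(Y-O[1])*np.cos(a)
inb=(abs(bx)<83)&(abs(bx)<.083)&(abs(by)<.074)
def prb(t,m,z,ar):
    for q in rect(m,c,z,ar):
        d=np.array(q[:2])-O; print(t,"bx %.1f by %.1f mm"%(1e3*(d[0]*np.cos(a)+d[1]*np.sin(a)),1e3*(-d[0]*np.sin(a)+d[1]*np.cos(a))),"%.0fx%.0f rel ang %.1f"%(q[2],q[3],q[4]-5.4))
prb("in-cass",cv2.morphologyEx((inb&(Z>.0115)&(Z<.03)).astype(np.uint8),cv2.MORPH_OPEN,np.ones((3,3))),.018,60)
prb("in-yel",inb&(H>15)&(H<32)&(S>110),.012,10)
m=inb&(Z>.013)&(Z<.03); 
for bxc in(-54,0,54):
    for byc in(-28,28):
        k=m&(abs(bx*1e3-bxc)<22)&(abs(by*1e3-byc)<16)
        if k.sum()>30: print("comp",bxc,byc,"top z",np.percentile(Z[k],[10,50,90]).round(4))
E
sed -i 's/s\["width"\].round(3)/round(s["width"],3)/' st.py
python3 look.py t4
```

```text
22.425 [0.395  0.0183 0.12  ] [ 0.693  0.721 -0.    -0.001]
box x0.6113 y-0.2732  100x58 ang 85.9 [435. 188.]
lid x0.4210 y-0.3103  182x164 ang -0.7 [450. 281.]
handle x0.4215 y-0.3087  53x12 ang -89.7 [453. 281.]
red x0.6253 y-0.0500  69x20 ang -84.6 [326. 183.]
cass x0.4495 y0.2932  42x32 ang -8.7 [163. 266.]
cass x0.4506 y0.3788  44x31 ang -58.9 [122. 265.]
cass x0.4964 y0.2471  39x32 ang -89.8 [185. 243.]
cass x0.5633 y0.2809  43x30 ang -89.8 [170. 212.]
yel x0.4317 y0.2969  33x10 ang 81.6 [162. 274.]
yel x0.4580 y0.3664  31x13 ang 31.0 [129. 262.]
yel x0.5615 y0.2658  31x13 ang -3.2 [177. 213.]
in-cass bx 56.8 by -24.9 mm 40x30 rel ang -0.1
in-yel bx 74.3 by -25.6 mm 31x10 rel ang -89.5
comp 54 -28 top z [0.0156 0.0181 0.0202]
```

The first cassette lies flat in compartment (54,-28), with its top at z 0.018 and its label towards the tab. Next is the cassette at (171,213).

Request:
{"method": "servo_tool", "body": {
  "motion": [
    [[0.28,0.44,-0.1],[0,0,-0.011],0.6],
    [[0.56,0.88,-0.1],[0,0,-0.011],0.6],
    [[0.56,0.88,-0.1],[0,0,-0.011],0.6]
  ]
}}

```text
time: 22.8
tcp_pos: [0.452, 0.1082, 0.1097]
tool_rot: [0.708, 0.706, -0.001, -0.0]
ft_force: [0.6, -0.7, 0.3]
width: 0.599
grip_force: 0.0
```

Request:
{"method": "servo_tool", "body": {
  "motion": [
    [[0.28,0.44,-0.1],[0,0,-0.011],0.6],
    [[0.56,0.88,-0.1],[0,0,-0.011],0.6],
    [[0.56,0.88,-0.1],[0,0,-0.011],0.6]
  ]
}}

```text
time: 23.18
tcp_pos: [0.5077, 0.1954, 0.0997]
tool_rot: [0.72, 0.694, -0.001, -0.0]
ft_force: [0.9, 0.3, -0.2]
width: 0.601
grip_force: 0.0
```

Request:
{"method": "servo_tool", "body": {
  "motion": [
    [[0.28,0.44,-0.1],[0,0,-0.012],0.6],
    [[0.56,0.87,-0.1],[0,0,-0.012],0.6],
    [[0.56,0.87,-0.1],[0,0,-0.012],0.6],
    [[0.56,0.87,-0.1],[0,0,-0.012],0.6]
  ]
}}

```text
time: 23.68
tcp_pos: [0.5629, 0.2797, 0.0904]
tool_rot: [0.734, 0.679, -0.001, -0.0]
ft_force: [0.2, 0.4, 0.5]
width: 0.598
grip_force: 0.0
```

Request:
{"method": "servo_tool", "body": {
  "motion": [
    [[0,0,-0.4],[0,0,0],0.6],
    [[0,0,-0.7],[0,0,0],0.6],
    [[0,0,-0.81],[0,0,0],0.6],
    [[0,0,-0.81],[0,0,0],0.6],
    [[0,0,-0.81],[0,0,0],0.2],
    [[0,0,-0.81],[0,0,0],0.2],
    [[0,0,-0.81],[0,0,0],0.2],
    [[0,0,-0.81],[0,0,0],0.2]
  ]
}}

```text
time: 24.68
tcp_pos: [0.5637, 0.2814, 0.0105]
tool_rot: [0.734, 0.68, 0.0, 0.0]
ft_force: [-0.6, -0.4, 5.1]
width: 0.314
grip_force: 30.0
```

Request:
{"method": "servo_tool", "body": {
  "motion": [
    [[0,0,0.2],[0,0,0],0.2],
    [[0,0,0.5],[0,0,0],0.2],
    [[0,0,0.8],[0,0,0],0.2],
    [[0.04,-0.3,0.8],[0,0,0.03],0.2],
    [[0.04,-0.6,0.8],[0,0,0.08],0.2],
    [[0.04,-0.77,0.8],[0,0,0.13],0.2],
    [[0.04,-0.77,0.8],[0,0,0.138],0.2]
  ]
}}

```text
time: 25.55
tcp_pos: [0.5679, 0.2036, 0.0912]
tool_rot: [0.571, 0.821, 0.0, 0.0]
ft_force: [-0.4, -0.0, -0.6]
width: 0.313
grip_force: 30.0
```

Request:
{"method": "servo_tool", "body": {
  "motion": [
    [[0.04,-0.3,0],[0,0,0.05],0.2],
    [[0.04,-0.6,0],[0,0,0.1],0.2],
    [[0.04,-0.77,0],[0,0,0.138],0.2],
    [[0.04,-0.77,0],[0,0,0.138],0.2]
  ]
}}

```text
time: 26.05
tcp_pos: [0.5718, 0.1274, 0.0905]
tool_rot: [0.382, 0.924, 0.0, 0.0]
ft_force: [-0.3, 0.4, -1.5]
width: 0.311
grip_force: 30.0
```

Request:
{"method": "servo_tool", "body": {
  "motion": [
    [[0.04,-0.3,0],[0,0,0.05],0.2],
    [[0.04,-0.6,0],[0,0,0.1],0.2],
    [[0.04,-0.77,0],[0,0,0.138],0.2],
    [[0.04,-0.77,0],[0,0,0.138],0.2]
  ]
}}

```text
time: 26.55
tcp_pos: [0.5758, 0.0508, 0.0902]
tool_rot: [0.175, 0.985, 0.0, 0.0]
ft_force: [0.0, -0.4, 0.2]
width: 0.311
grip_force: 30.0
```

Request:
{"method": "servo_tool", "body": {
  "motion": [
    [[0.03,-0.3,0],[0,0,0.05],0.2],
    [[0.03,-0.6,0],[0,0,0.1],0.2],
    [[0.03,-0.76,0],[0,0,0.14],0.2],
    [[0.03,-0.76,0],[0,0,0.14],0.2],
    [[0.03,-0.76,0],[0,0,0.14],0.2]
  ]
}}

```text
time: 27.18
tcp_pos: [0.5787, -0.0242, 0.09]
tool_rot: [-0.045, 0.999, 0.0, 0.0]
ft_force: [0.5, -0.4, 0.3]
width: 0.315
grip_force: 30.0
```

```bash
python3 st.py
```

```text
27.175 [ 0.5787 -0.0242  0.09  ] phi 95.11 0.315 30.00007152557373 [  -6.   28.   89.    0.   63. -101.]
yel 32 [[0.594, -0.039, 0.085], [0.598, -0.035, 0.093], [0.603, -0.015, 0.098]]
```

Request:
{"method": "servo_tool", "body": {
  "motion": [
    [[0,-0.02,-0.3],[0,0,0],0.2],
    [[0,-0.02,-0.55],[0,0,0],0.2],
    [[0,-0.02,-0.68],[0,0,0],0.2],
    [[0,-0.02,-0.74],[0,0,0],0.2],
    [[0,-0.02,-0.78],[0,0,0],0.2],
    [[0,-0.02,-0.78],[0,0,0],0.2]
  ]
}}

```text
time: 27.98
tcp_pos: [0.5788, -0.0276, 0.0123]
tool_rot: [-0.047, 0.999, -0.0, 0.0]
ft_force: [0.4, -0.1, -0.1]
width: 0.316
grip_force: 30.0
```

Request:
{"method": "servo_tool", "body": {
  "motion": [
    [[0,0,0],[0,0,0],0.45],
    [[0,0,0],[0,0,0],0.45],
    [[0,0,0],[0,0,0],0.45],
    [[0,0,0.3],[0,0,0],0.45],
    [[0,0,0.6],[0,0,0],0.45],
    [[0,0,0.9],[0,0,0],0.45],
    [[0,0,0.9],[0,0,0],0.6]
  ]
}}

```text
time: 28.85
tcp_pos: [0.5796, -0.0278, 0.1041]
tool_rot: [-0.047, 0.999, -0.0, 0.002]
ft_force: [0.0, 0.3, 0.3]
width: 0.522
grip_force: 0.0
```

Request:
{"method": "servo_tool", "body": {
  "motion": [
    [[-0.5,0.2,0.1],[0,0,-0.05],0.6],
    [[-0.9,0.4,0.1],[0,0,-0.1],0.6],
    [[-0.9,0.5,0.1],[0,0,-0.15],0.6],
    [[-0.9,0.5,0.1],[0,0,-0.18],0.6]
  ]
}}

```text
time: 29.35
tcp_pos: [0.4879, 0.0229, 0.1111]
tool_rot: [0.235, 0.972, -0.0, -0.0]
ft_force: [0.0, -0.8, -0.4]
width: 0.605
grip_force: 0.0
```

Request:
{"method": "servo_tool", "body": {
  "motion": [
    [[-0.5,0,0.1],[0,0,-0.05],0.6],
    [[-0.9,0,0.1],[0,0,-0.1],0.6],
    [[-0.9,0,0.1],[0,0,-0.15],0.6],
    [[-0.9,0,0.1],[0,0,-0.18],0.6]
  ]
}}

```text
time: 29.85
tcp_pos: [0.3979, 0.0223, 0.1212]
tool_rot: [0.498, 0.867, -0.0, -0.0]
ft_force: [0.4, -0.3, -0.0]
width: 0.602
grip_force: 0.0
```

```bash
python3 look.py t5
```

```text
29.9 [0.398  0.0223 0.1212] [ 0.499  0.866 -0.    -0.   ]
box x0.6111 y-0.2735  99x59 ang 85.9 [435. 188.]
lid x0.4210 y-0.3103  182x164 ang -0.7 [450. 281.]
handle x0.4215 y-0.3095  51x12 ang -89.7 [453. 281.]
red x0.6253 y-0.0503  69x20 ang -84.6 [326. 183.]
cass x0.4493 y0.2933  42x32 ang -8.7 [163. 266.]
cass x0.4506 y0.3791  44x31 ang -58.6 [122. 265.]
cass x0.4964 y0.2471  39x32 ang -89.8 [185. 243.]
yel x0.4317 y0.2969  33x10 ang 81.6 [162. 274.]
yel x0.4580 y0.3665  31x13 ang 30.9 [129. 262.]
in-cass bx 57.1 by 29.2 mm 39x30 rel ang 0.0
in-cass bx 56.3 by -25.3 mm 39x30 rel ang 0.3
in-yel bx 75.4 by 29.0 mm 29x10 rel ang -90.0
in-yel bx 74.1 by -25.6 mm 31x9 rel ang -89.5
comp 54 -28 top z [0.0158 0.018  0.02  ]
comp 54 28 top z [0.0153 0.018  0.0204]
```

Request:
{"method": "servo_tool", "body": {
  "motion": [
    [[0.07,0.45,-0.08],[0,0,0.006],0.6],
    [[0.13,0.89,-0.08],[0,0,0.006],0.6],
    [[0.13,0.89,-0.08],[0,0,0.006],0.6]
  ]
}}

```text
time: 30.28
tcp_pos: [0.4112, 0.1131, 0.113]
tool_rot: [0.486, 0.874, -0.0, -0.001]
ft_force: [-0.2, -0.3, -0.2]
width: 0.6
grip_force: 0.0
```

Request:
{"method": "servo_tool", "body": {
  "motion": [
    [[0.07,0.45,-0.08],[0,0,0],0.6],
    [[0.13,0.89,-0.08],[0,0,0],0.6],
    [[0.13,0.89,-0.08],[0,0,0],0.6]
  ]
}}

```text
time: 30.65
tcp_pos: [0.4244, 0.2013, 0.1051]
tool_rot: [0.486, 0.874, -0.0, -0.0]
ft_force: [0.0, -0.7, -0.3]
width: 0.597
grip_force: 0.0
```

Request:
{"method": "servo_tool", "body": {
  "motion": [
    [[0.07,0.45,-0.08],[0,0,0],0.6],
    [[0.13,0.89,-0.08],[0,0,0],0.6],
    [[0.13,0.89,-0.08],[0,0,0],0.6]
  ]
}}

```text
time: 31.02
tcp_pos: [0.4376, 0.2897, 0.0972]
tool_rot: [0.487, 0.874, -0.0, -0.0]
ft_force: [1.1, -0.3, -0.2]
width: 0.607
grip_force: 0.0
```

Request:
{"method": "servo_tool", "body": {
  "motion": [
    [[0.07,0.45,-0.08],[0,0,0],0.6],
    [[0.13,0.89,-0.08],[0,0,0],0.6],
    [[0.13,0.89,-0.08],[0,0,0],0.6],
    [[0.13,0.89,-0.08],[0,0,0],0.6]
  ]
}}

```text
time: 31.52
tcp_pos: [0.4507, 0.3765, 0.0896]
tool_rot: [0.488, 0.873, -0.001, -0.0]
ft_force: [-0.7, -0.8, -0.3]
width: 0.597
grip_force: 0.0
```

```bash
python3 st.py
```

```text
31.525 [0.4507 0.3765 0.0896] phi 31.6 0.597 0.0 [36. 29. 88. -0. 64.  5.]
```

Request:
{"method": "servo_tool", "body": {
  "motion": [
    [[0,0.02,-0.4],[0,0,0],0.6],
    [[0,0.02,-0.7],[0,0,0],0.6],
    [[0,0.02,-0.8],[0,0,0],0.6],
    [[0,0.02,-0.8],[0,0,0],0.6],
    [[0,0.02,-0.8],[0,0,0],0.2],
    [[0,0.02,-0.8],[0,0,0],0.2],
    [[0,0.02,-0.8],[0,0,0],0.2],
    [[0,0.02,-0.8],[0,0,0],0.2]
  ]
}}

```text
time: 32.58
tcp_pos: [0.4507, 0.3805, 0.0105]
tool_rot: [0.488, 0.873, 0.0, 0.0]
ft_force: [-1.4, 0.0, 4.7]
width: 0.316
grip_force: 30.0
```

Request:
{"method": "servo_tool", "body": {
  "motion": [
    [[0,0,0.2],[0,0,0],0.2],
    [[0,0,0.5],[0,0,0],0.2],
    [[0,0,0.8],[0,0,0],0.2],
    [[0.05,-0.3,0.8],[0,0,0.03],0.2],
    [[0.1,-0.6,0.8],[0,0,0.06],0.2],
    [[0.15,-0.82,0.8],[0,0,0.071],0.2],
    [[0.15,-0.82,0.8],[0,0,0.071],0.2]
  ]
}}

```text
time: 33.45
tcp_pos: [0.4661, 0.2976, 0.0912]
tool_rot: [0.388, 0.922, 0.0, 0.0]
ft_force: [-0.1, -0.2, -0.4]
width: 0.314
grip_force: 30.0
```

Request:
{"method": "servo_tool", "body": {
  "motion": [
    [[0.05,-0.4,0],[0,0,0.04],0.2],
    [[0.15,-0.82,0],[0,0,0.071],0.2],
    [[0.15,-0.82,0],[0,0,0.071],0.2]
  ]
}}

```text
time: 33.83
tcp_pos: [0.4811, 0.2152, 0.0907]
tool_rot: [0.283, 0.959, 0.0, 0.0]
ft_force: [-0.4, 0.4, 0.9]
width: 0.316
grip_force: 30.0
```

Request:
{"method": "servo_tool", "body": {
  "motion": [
    [[0.05,-0.4,0],[0,0,0.04],0.2],
    [[0.15,-0.82,0],[0,0,0.071],0.2],
    [[0.15,-0.82,0],[0,0,0.071],0.2]
  ]
}}

```text
time: 34.2
tcp_pos: [0.4962, 0.1337, 0.0905]
tool_rot: [0.175, 0.985, 0.0, 0.0]
ft_force: [-0.1, 0.0, -0.3]
width: 0.312
grip_force: 30.0
```

Request:
{"method": "servo_tool", "body": {
  "motion": [
    [[0.05,-0.4,0],[0,0,0.04],0.2],
    [[0.15,-0.82,0],[0,0,0.071],0.2],
    [[0.15,-0.82,0],[0,0,0.071],0.2]
  ]
}}

```text
time: 34.58
tcp_pos: [0.5112, 0.0519, 0.0903]
tool_rot: [0.064, 0.998, 0.0, 0.0]
ft_force: [-0.0, 0.2, -1.2]
width: 0.314
grip_force: 30.0
```

Request:
{"method": "servo_tool", "body": {
  "motion": [
    [[0.05,-0.4,0],[0,0,0.04],0.2],
    [[0.15,-0.82,0],[0,0,0.071],0.2],
    [[0.15,-0.82,0],[0,0,0.071],0.2],
    [[0.15,-0.82,0],[0,0,0.071],0.2]
  ]
}}

```text
time: 35.08
tcp_pos: [0.5256, -0.028, 0.09]
tool_rot: [-0.048, 0.999, 0.0, -0.0]
ft_force: [1.1, 0.8, -1.1]
width: 0.314
grip_force: 30.0
```

```bash
python3 st.py
```

```text
35.075 [ 0.5256 -0.028   0.09  ] phi 95.45 0.314 29.999969601631165 [  -7.   21.   98.    0.   61. -103.]
yel 34 [[0.54, -0.042, 0.086], [0.543, -0.037, 0.093], [0.547, -0.016, 0.098]]
```

Request:
{"method": "servo_tool", "body": {
  "motion": [
    [[-0.01,-0.02,-0.3],[0,0,0],0.2],
    [[-0.01,-0.02,-0.55],[0,0,0],0.2],
    [[-0.01,-0.02,-0.68],[0,0,0],0.2],
    [[-0.01,-0.02,-0.74],[0,0,0],0.2],
    [[-0.01,-0.02,-0.78],[0,0,0],0.2],
    [[-0.01,-0.02,-0.78],[0,0,0],0.2]
  ]
}}

```text
time: 35.88
tcp_pos: [0.5247, -0.0316, 0.0122]
tool_rot: [-0.048, 0.999, -0.0, 0.0]
ft_force: [-0.6, 0.4, 0.3]
width: 0.313
grip_force: 30.0
```

Request:
{"method": "servo_tool", "body": {
  "motion": [
    [[0,0,0],[0,0,0],0.45],
    [[0,0,0],[0,0,0],0.45],
    [[0,0,0],[0,0,0],0.45],
    [[0,0,0.3],[0,0,0],0.45],
    [[0,0,0.6],[0,0,0],0.45],
    [[0,0,0.9],[0,0,0],0.45],
    [[0,0,0.9],[0,0,0],0.6]
  ]
}}

```text
time: 36.75
tcp_pos: [0.5255, -0.0318, 0.1039]
tool_rot: [-0.048, 0.999, -0.0, 0.002]
ft_force: [1.0, 0.2, -0.1]
width: 0.523
grip_force: 0.0
```

Request:
{"method": "servo_tool", "body": {
  "motion": [
    [[-0.5,0.3,0.1],[0,0,-0.035],0.6],
    [[-0.9,0.5,0.1],[0,0,-0.035],0.6],
    [[-0.9,0.5,0.1],[0,0,-0.035],0.6]
  ]
}}

```text
time: 37.12
tcp_pos: [0.4325, 0.0192, 0.1111]
tool_rot: [0.006, 1.0, 0.0, -0.001]
ft_force: [1.1, 0.5, 0.6]
width: 0.599
grip_force: 0.0
```

Request:
{"method": "servo_tool", "body": {
  "motion": [
    [[-0.3,0,0.1],[0,0,-0.035],0.6],
    [[-0.4,0,0.1],[0,0,-0.035],0.6],
    [[-0.4,0,0.1],[0,0,-0.035],0.6]
  ]
}}

```text
time: 37.5
tcp_pos: [0.3949, 0.0181, 0.1217]
tool_rot: [0.061, 0.998, -0.0, 0.0]
ft_force: [0.8, 0.1, 0.1]
width: 0.597
grip_force: 0.0
```

```bash
python3 look.py t6;python3 st.py
```

```text
37.55 [0.3952 0.0181 0.1217] [ 0.061  0.998 -0.     0.   ]
box x0.6111 y-0.2736  99x59 ang 85.9 [435. 188.]
lid x0.4210 y-0.3103  182x164 ang -0.7 [450. 282.]
handle x0.4215 y-0.3086  53x12 ang -89.7 [453. 281.]
red x0.6253 y-0.0499  69x20 ang -84.6 [326. 183.]
cass x0.4493 y0.2933  42x32 ang -8.9 [163. 266.]
cass x0.4964 y0.2471  39x32 ang -89.8 [185. 243.]
yel x0.4319 y0.2969  33x9 ang 81.6 [162. 274.]
in-cass bx 2.1 by 30.4 mm 40x30 rel ang -0.3
in-cass bx 58.4 by 29.2 mm 41x30 rel ang -0.3
in-cass bx 56.5 by -24.9 mm 40x30 rel ang 0.3
in-yel bx 19.3 by 30.8 mm 30x10 rel ang -88.9
in-yel bx 75.4 by 29.6 mm 30x10 rel ang -90.0
in-yel bx 74.2 by -25.6 mm 31x10 rel ang -89.5
comp 0 28 top z [0.0152 0.0178 0.0202]
comp 54 -28 top z [0.0154 0.0179 0.0202]
comp 54 28 top z [0.0153 0.0179 0.0205]
37.55 [0.3952 0.0181 0.1217] phi 83.02 0.595 0.0 [ -3.   3. 116.  -0.  61. -86.]
```

Request:
{"method": "servo_tool", "body": {
  "motion": [
    [[0.09,0.46,-0.1],[0,0,-0.008],0.6],
    [[0.18,0.92,-0.1],[0,0,-0.008],0.6],
    [[0.18,0.92,-0.1],[0,0,-0.008],0.6]
  ]
}}

```text
time: 37.98
tcp_pos: [0.4132, 0.1124, 0.1114]
tool_rot: [0.072, 0.997, -0.0, -0.0]
ft_force: [-0.3, 0.0, -0.8]
width: 0.601
grip_force: 0.0
```

Request:
{"method": "servo_tool", "body": {
  "motion": [
    [[0.09,0.46,-0.1],[0,0,0],0.6],
    [[0.18,0.92,-0.1],[0,0,0],0.6],
    [[0.18,0.92,-0.1],[0,0,0],0.6]
  ]
}}

```text
time: 38.35
tcp_pos: [0.4311, 0.2037, 0.1013]
tool_rot: [0.073, 0.997, -0.0, -0.0]
ft_force: [1.0, -0.4, 0.0]
width: 0.599
grip_force: 0.0
```

Request:
{"method": "servo_tool", "body": {
  "motion": [
    [[0.09,0.46,-0.1],[0,0,0],0.6],
    [[0.18,0.91,-0.1],[0,0,0],0.6],
    [[0.18,0.91,-0.1],[0,0,0],0.6],
    [[0.18,0.91,-0.1],[0,0,0],0.6]
  ]
}}

```text
time: 38.85
tcp_pos: [0.4487, 0.292, 0.0916]
tool_rot: [0.074, 0.997, -0.0, -0.0]
ft_force: [0.7, -0.4, -0.3]
width: 0.598
grip_force: 0.0
```

Request:
{"method": "servo_tool", "body": {
  "motion": [
    [[0,0,-0.4],[0,0,0],0.6],
    [[0,0,-0.7],[0,0,0],0.6],
    [[0,0,-0.82],[0,0,0],0.6],
    [[0,0,-0.82],[0,0,0],0.6],
    [[0,0,-0.82],[0,0,0],0.2],
    [[0,0,-0.82],[0,0,0],0.2],
    [[0,0,-0.82],[0,0,0],0.2],
    [[0,0,-0.82],[0,0,0],0.2]
  ]
}}

```text
time: 39.85
tcp_pos: [0.4488, 0.2935, 0.0105]
tool_rot: [0.074, 0.997, 0.0, 0.0]
ft_force: [-0.6, -0.8, 5.6]
width: 0.315
grip_force: 30.0
```

Request:
{"method": "servo_tool", "body": {
  "motion": [
    [[0,0,0.2],[0,0,0],0.2],
    [[0,0,0.5],[0,0,0],0.2],
    [[0,0,0.8],[0,0,0],0.2],
    [[0,0,0.8],[0,0,0],0.2]
  ]
}}

```text
time: 40.35
tcp_pos: [0.4494, 0.2939, 0.0918]
tool_rot: [0.074, 0.997, 0.001, 0.002]
ft_force: [-0.1, 1.1, -1.6]
width: 0.316
grip_force: 30.0
```

```bash
python3 st.py
```

```text
40.35 [0.4494 0.2939 0.0918] phi 81.49 0.316 29.999971389770508 [ 29.  22.  96.  -0.  61. -52.]
yel 18 [[0.428, 0.281, 0.085], [0.431, 0.285, 0.094], [0.435, 0.303, 0.1]]
```

Request:
{"method": "servo_tool", "body": {
  "motion": [
    [[0.05,-0.3,0],[0,0,-0.055],0.2],
    [[0.1,-0.6,0],[0,0,-0.11],0.2],
    [[0.2,-0.95,0],[0,0,-0.165],0.2],
    [[0.2,-0.95,0],[0,0,-0.22],0.2],
    [[0.2,-0.95,0],[0,0,-0.23],0.2]
  ]
}}

```text
time: 41.02
tcp_pos: [0.4681, 0.1979, 0.0887]
tool_rot: [0.422, 0.906, -0.001, -0.001]
ft_force: [0.1, -0.5, -0.2]
width: 0.313
grip_force: 30.0
```

Request:
{"method": "servo_tool", "body": {
  "motion": [
    [[0.05,-0.3,0],[0,0,-0.055],0.2],
    [[0.1,-0.6,0],[0,0,-0.11],0.2],
    [[0.2,-0.95,0],[0,0,-0.165],0.2],
    [[0.2,-0.95,0],[0,0,-0.22],0.2],
    [[0.2,-0.95,0],[0,0,-0.23],0.2]
  ]
}}

```text
time: 41.65
tcp_pos: [0.4882, 0.1034, 0.0893]
tool_rot: [0.714, 0.7, -0.0, -0.0]
ft_force: [-0.1, 0.4, -0.2]
width: 0.318
grip_force: 30.0
```

Request:
{"method": "servo_tool", "body": {
  "motion": [
    [[0.05,-0.3,0],[0,0,-0.055],0.2],
    [[0.1,-0.6,0],[0,0,-0.11],0.2],
    [[0.2,-0.95,0],[0,0,-0.165],0.2],
    [[0.2,-0.95,0],[0,0,-0.22],0.2],
    [[0.2,-0.95,0],[0,0,-0.23],0.2]
  ]
}}

```text
time: 42.28
tcp_pos: [0.5084, 0.0087, 0.0895]
tool_rot: [0.915, 0.403, -0.0, -0.0]
ft_force: [-0.9, 0.5, -1.0]
width: 0.314
grip_force: 30.0
```

Request:
{"method": "servo_tool", "body": {
  "motion": [
    [[0.05,-0.3,0],[0,0,-0.055],0.2],
    [[0.1,-0.6,0],[0,0,-0.11],0.2],
    [[0.22,-0.96,0],[0,0,-0.165],0.2],
    [[0.22,-0.96,0],[0,0,-0.22],0.2],
    [[0.22,-0.96,0],[0,0,-0.233],0.2],
    [[0.22,-0.96,0],[0,0,-0.233],0.2]
  ]
}}

```text
time: 43.02
tcp_pos: [0.5305, -0.087, 0.0897]
tool_rot: [0.999, 0.05, -0.0, -0.0]
ft_force: [-1.0, 0.5, -0.6]
width: 0.312
grip_force: 30.0
```

```bash
python3 st.py
```

```text
43.025 [ 0.5305 -0.087   0.0897] phi -84.3 0.312 30.000123381614685 [-13.  23.  96.   0.  61.  71.]
yel 43 [[0.546, -0.102, 0.085], [0.55, -0.097, 0.092], [0.554, -0.073, 0.098]]
```

Request:
{"method": "servo_tool", "body": {
  "motion": [
    [[0,0,-0.3],[0,0,-0.002],0.2],
    [[0,0,-0.55],[0,0,-0.002],0.2],
    [[0,0,-0.68],[0,0,-0.002],0.2],
    [[0,0,-0.74],[0,0,-0.002],0.2],
    [[0,0,-0.778],[0,0,-0.002],0.2],
    [[0,0,-0.778],[0,0,-0.002],0.2]
  ]
}}

```text
time: 43.82
tcp_pos: [0.5308, -0.0876, 0.013]
tool_rot: [0.999, 0.044, 0.0, 0.0]
ft_force: [-2.4, 0.7, 4.5]
width: 0.31
grip_force: 30.0
```

Request:
{"method": "servo_tool", "body": {
  "motion": [
    [[0,0,0],[0,0,0],0.45],
    [[0,0,0],[0,0,0],0.45],
    [[0,0,0],[0,0,0],0.45],
    [[0,0,0.3],[0,0,0],0.45],
    [[0,0,0.6],[0,0,0],0.45],
    [[0,0,0.9],[0,0,0],0.45],
    [[0,0,1.0],[0,0,0],0.5]
  ]
}}

```text
time: 44.7
tcp_pos: [0.5311, -0.0878, 0.1137]
tool_rot: [0.999, 0.044, 0.001, 0.0]
ft_force: [0.0, 0.4, 0.1]
width: 0.492
grip_force: 0.0
```

Request:
{"method": "servo_tool", "body": {
  "motion": [
    [[-0.18,-0.37,0],[0,0,0.05],0.5],
    [[-0.37,-0.75,0],[0,0,0.1],0.5],
    [[-0.37,-0.75,0],[0,0,0.156],0.5],
    [[-0.37,-0.75,0],[0,0,0.156],0.5]
  ]
}}

```text
time: 45.2
tcp_pos: [0.4932, -0.1628, 0.1114]
tool_rot: [0.959, 0.284, -0.0, -0.0]
ft_force: [-0.8, -0.4, 0.7]
width: 0.501
grip_force: 0.0
```

Request:
{"method": "servo_tool", "body": {
  "motion": [
    [[-0.18,-0.37,0],[0,0,0.05],0.5],
    [[-0.37,-0.75,0],[0,0,0.1],0.5],
    [[-0.37,-0.75,0],[0,0,0.156],0.5],
    [[-0.37,-0.75,0],[0,0,0.156],0.5]
  ]
}}

```text
time: 45.7
tcp_pos: [0.4565, -0.2375, 0.1117]
tool_rot: [0.862, 0.507, -0.0, -0.0]
ft_force: [0.0, 0.7, 0.0]
width: 0.503
grip_force: 0.0
```

Request:
{"method": "servo_tool", "body": {
  "motion": [
    [[-0.18,-0.37,0],[0,0,0.05],0.5],
    [[-0.37,-0.74,0],[0,0,0.1],0.5],
    [[-0.37,-0.74,0],[0,0,0.156],0.5],
    [[-0.37,-0.74,0],[0,0,0.156],0.5]
  ]
}}

```text
time: 46.2
tcp_pos: [0.4197, -0.3113, 0.1118]
tool_rot: [0.714, 0.7, 0.0, -0.0]
ft_force: [-0.8, -0.1, -0.9]
width: 0.502
grip_force: 0.0
```

```bash
python3 look.py t7;python3 st.py; python3 -c "
import cv2
a=cv2.imread('pics/t7.png')[170:290,270:400]; cv2.imwrite('pics/t7c.png',cv2.resize(a,None,fx=4,fy=4,interpolation=2))"
```

```text
46.25 [ 0.4199 -0.3111  0.1119] [ 0.714  0.7   -0.    -0.   ]
box x0.6112 y-0.2734  99x58 ang 85.9 [435. 188.]
lid x0.4207 y-0.2971  182x136 ang -1.3 [445. 281.]
handle x0.4215 y-0.3087  53x12 ang -89.7 [453. 281.]
red x0.6253 y-0.0503  69x20 ang -84.6 [326. 183.]
cass x0.4964 y0.2471  39x32 ang -89.8 [185. 243.]
in-cass bx 1.7 by 30.5 mm 39x30 rel ang 0.2
in-cass bx 4.2 by -25.9 mm 42x30 rel ang -0.6
in-cass bx 58.5 by 29.3 mm 42x30 rel ang 0.0
in-cass bx 56.2 by -25.4 mm 41x30 rel ang -5.2
in-yel bx 18.9 by 30.1 mm 28x11 rel ang -95.2
in-yel bx 20.1 by -26.7 mm 30x11 rel ang -95.2
in-yel bx 75.4 by 29.0 mm 29x10 rel ang -90.0
in-yel bx 74.3 by -25.6 mm 31x10 rel ang -89.5
comp 0 -28 top z [0.0164 0.019  0.0213]
comp 0 28 top z [0.0151 0.0181 0.0204]
comp 54 -28 top z [0.0154 0.018  0.0204]
comp 54 28 top z [0.0157 0.0178 0.0203]
46.25 [ 0.4199 -0.3111  0.1119] phi -1.19 0.502 0.0 [-41.  19.  98.   0.  63. -39.]
```

View pics/t7c.png

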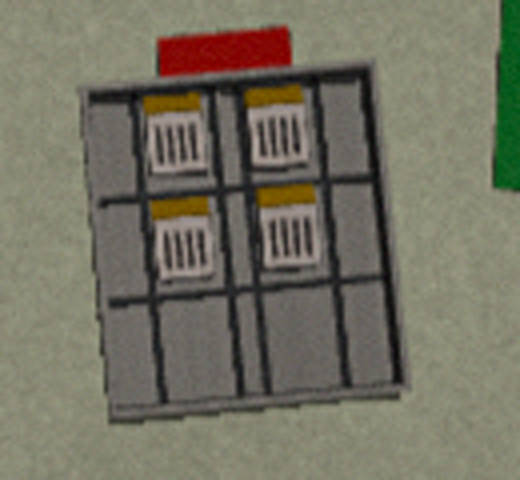

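The crop shows four cassettes, labels towards the red tab. The one at (290,228) has its label end touching the rib at (287,187) and sits 1 mm high, so I'll measure each cassette's tilt.

```bash
cat > til.py <<'E'
from h import *
import sys
c=dict(np.load(sys.argv[1]+".npz")); P=cloud(c); Z=P[...,2]; O=np.array([.5283,-.059]); a=np.radians(5.4)
hsv=cv2.cvtColor(c["image"],cv2.COLOR_RGB2HSV).astype(int); H,S,V=hsv[...,0],hsv[...,1],hsv[...,2]
X,Y=P[...,0],P[...,1]
bx=1e3*((X-O[0])*np.cos(a)+(Y-O[1])*np.sin(a)); by=1e3*(-(X-O[0])*np.sin(a)+(Y-O[1])*np.cos(a))
for i in(0,54):
    for j in(-28,28):
        k=(abs(bx-i)<30)&(abs(by-j)<20)&(Z>.0115)&(Z<.03); y=k&(H>15)&(H<32)&(S>110); w=k&~y&(bx<i+14)
        A=np.c_[bx[w]-i,by[w]-j,np.ones(w.sum())]; s=np.linalg.lstsq(A,1e3*Z[w],rcond=None)[0]
        yy=(H>15)&(H<32)&(S>110)&(abs(bx-i)<30)&(abs(by-j)<20)
        print(i,j,"slope x %.3f y %.3f z %.1f"%tuple(s),"white bx",np.percentile(bx[w]-i,[1,99]).round(1),"by",np.percentile(by[w]-j,[1,99]).round(1),"yel bx",np.percentile(bx[yy]-i,[2,98]).round(1),"yel z",np.percentile(1e3*Z[yy],[2,98]).round(1))
E
python3 til.py t7
```

```text
0 -28 slope x 0.080 y -0.001 z 19.0 white bx [-16.5  13.7] by [-12.6  17.1] yel bx [15.1 25.9] yel z [ 7.9 22.5]
0 28 slope x -0.018 y 0.024 z 18.0 white bx [-17.8  13.1] by [-12.6  17.3] yel bx [13.9 24.5] yel z [ 6.7 21.1]
54 -28 slope x 0.009 y -0.020 z 18.2 white bx [-17.   13.5] by [-11.6  17.5] yel bx [-29.7  25. ] yel z [ 7.9 20.5]
54 28 slope x 0.013 y 0.002 z 18.0 white bx [-16.   13.5] by [-13.7  16.1] yel bx [-29.6  26.6] yel z [ 4.9 20.1]
```

The depth confirms it: the (0,-28) cassette is tilted 4.6° with its label end on the rib, and the other three are flat. I'll regrip it and shift it about 4 mm towards -x.

Request:
{"method": "servo_tool", "body": {
  "motion": [
    [[0.18,0.37,0],[0,0,-0.05],0.45],
    [[0.37,0.75,0],[0,0,-0.1],0.45],
    [[0.37,0.75,0],[0,0,-0.154],0.45],
    [[0.37,0.75,0],[0,0,-0.154],0.45]
  ]
}}

```text
time: 46.8
tcp_pos: [0.4569, -0.2359, 0.1122]
tool_rot: [0.86, 0.511, 0.0, 0.0]
ft_force: [0.1, 0.7, 0.2]
width: 0.45
grip_force: 0.0
```

Request:
{"method": "servo_tool", "body": {
  "motion": [
    [[0.18,0.37,0],[0,0,-0.05],0.45],
    [[0.37,0.75,0],[0,0,-0.1],0.45],
    [[0.37,0.75,0],[0,0,-0.154],0.45],
    [[0.37,0.75,0],[0,0,-0.154],0.45]
  ]
}}

```text
time: 47.3
tcp_pos: [0.4936, -0.1615, 0.1121]
tool_rot: [0.956, 0.292, -0.0, -0.0]
ft_force: [1.2, -0.2, -0.5]
width: 0.449
grip_force: 0.0
```

Request:
{"method": "servo_tool", "body": {
  "motion": [
    [[0.18,0.37,0],[0,0,-0.05],0.45],
    [[0.37,0.75,0],[0,0,-0.1],0.45],
    [[0.37,0.75,0],[0,0,-0.155],0.45],
    [[0.37,0.75,0],[0,0,-0.155],0.45],
    [[0.37,0.75,0],[0,0,-0.155],0.45]
  ]
}}

```text
time: 47.92
tcp_pos: [0.5304, -0.0873, 0.1122]
tool_rot: [0.999, 0.054, -0.0, 0.0]
ft_force: [-0.8, 0.3, 0.1]
width: 0.453
grip_force: 0.0
```

```bash
python3 st.py
```

```text
47.925 [ 0.5304 -0.0873  0.1122] phi -83.83 0.453 0.0 [-13.  21.  95.  -0.  64.  71.]
```

Request:
{"method": "servo_tool", "body": {
  "motion": [
    [[0,0,-0.4],[0,0,-0.004],0.45],
    [[0,0,-0.75],[0,0,-0.004],0.45],
    [[0,0,-0.95],[0,0,-0.004],0.45],
    [[0,0,-0.99],[0,0,-0.004],0.45],
    [[0,0,-0.99],[0,0,-0.004],0.2],
    [[0,0,-0.99],[0,0,-0.004],0.2],
    [[0,0,-0.99],[0,0,-0.004],0.2],
    [[0,0,-0.99],[0,0,-0.004],0.2]
  ]
}}

```text
time: 48.98
tcp_pos: [0.5311, -0.0869, 0.014]
tool_rot: [0.999, 0.045, 0.001, 0.0]
ft_force: [-0.7, -0.9, 7.1]
width: 0.311
grip_force: 30.0
```

Request:
{"method": "servo_tool", "body": {
  "motion": [
    [[0,0,0.1],[0,0,0],0.2],
    [[-0.045,-0.004,0.1],[0,0,0],0.2],
    [[-0.045,-0.004,0.1],[0,0,0],0.2],
    [[-0.045,-0.004,0.05],[0,0,0],0.2],
    [[-0.045,-0.004,0.02],[0,0,0],0.2],
    [[-0.045,-0.004,0.0],[0,0,0],0.2],
    [[-0.045,-0.004,0.0],[0,0,0],0.2]
  ]
}}

```text
time: 49.85
tcp_pos: [0.5262, -0.087, 0.0134]
tool_rot: [0.999, 0.045, 0.0, -0.0]
ft_force: [-1.8, 0.8, 6.2]
width: 0.316
grip_force: 30.0
```

Request:
{"method": "servo_tool", "body": {
  "motion": [
    [[0,0,0],[0,0,0],0.45],
    [[0,0,0],[0,0,0],0.45],
    [[0,0,0],[0,0,0],0.45],
    [[0,0,0.3],[0,0,0],0.45],
    [[0,0,0.6],[0,0,0],0.45],
    [[0,0,0.9],[0,0,0],0.45],
    [[0,0,1.0],[0,0,0],0.5]
  ]
}}

```text
time: 50.72
tcp_pos: [0.5266, -0.0872, 0.1146]
tool_rot: [0.999, 0.045, 0.001, 0.0]
ft_force: [-0.5, 0.3, -0.4]
width: 0.498
grip_force: 0.0
```

Request:
{"method": "servo_tool", "body": {
  "motion": [
    [[-0.18,-0.37,0],[0,0,0.05],0.5],
    [[-0.35,-0.75,0],[0,0,0.1],0.5],
    [[-0.35,-0.75,0],[0,0,0.156],0.5],
    [[-0.35,-0.75,0],[0,0,0.156],0.5]
  ]
}}

```text
time: 51.22
tcp_pos: [0.4907, -0.1622, 0.1123]
tool_rot: [0.958, 0.285, -0.0, -0.0]
ft_force: [-0.9, 0.9, -0.2]
width: 0.499
grip_force: 0.0
```

Request:
{"method": "servo_tool", "body": {
  "motion": [
    [[-0.18,-0.37,0],[0,0,0.05],0.5],
    [[-0.36,-0.75,0],[0,0,0.1],0.5],
    [[-0.36,-0.75,0],[0,0,0.156],0.5],
    [[-0.36,-0.75,0],[0,0,0.156],0.5]
  ]
}}

```text
time: 51.72
tcp_pos: [0.455, -0.2368, 0.1126]
tool_rot: [0.861, 0.508, -0.0, -0.0]
ft_force: [0.4, 0.0, 0.4]
width: 0.502
grip_force: 0.0
```

Request:
{"method": "servo_tool", "body": {
  "motion": [
    [[-0.18,-0.37,0],[0,0,0.05],0.5],
    [[-0.36,-0.74,0],[0,0,0.1],0.5],
    [[-0.36,-0.74,0],[0,0,0.156],0.5],
    [[-0.36,-0.74,0],[0,0,0.156],0.5]
  ]
}}

```text
time: 52.22
tcp_pos: [0.4192, -0.3107, 0.1128]
tool_rot: [0.713, 0.701, 0.0, -0.0]
ft_force: [0.1, 0.9, 0.9]
width: 0.499
grip_force: 0.0
```

```bash
python3 look.py t8 >/dev/null; python3 til.py t8;python3 st.py
```

```text
0 -28 slope x 0.000 y -0.029 z 18.1 white bx [-20.9   9.7] by [-11.4  18. ] yel bx [10.7 20.3] yel z [ 5.7 21.1]
0 28 slope x 0.010 y 0.017 z 18.1 white bx [-17.8  13.2] by [-12.6  17.1] yel bx [14.  24.5] yel z [ 6.7 20.4]
54 -28 slope x -0.001 y 0.019 z 18.0 white bx [-16.9  13.5] by [-11.9  17.4] yel bx [14.8 25.2] yel z [ 8.3 20.1]
54 28 slope x 0.007 y -0.012 z 18.3 white bx [-16.   13.5] by [-13.7  16.2] yel bx [-29.1  26.4] yel z [ 4.2 19.8]
52.275 [ 0.4194 -0.3105  0.1129] phi -1.01 0.503 0.0 [-41.  19.  98.   0.  63. -40.]
```

All four now lie flat with tops at z 0.018 and slopes near zero. I'll fetch the lid.

Request:
{"method": "servo_tool", "body": {
  "motion": [
    [[-0.01,0,-0.4],[0,0,0.002],0.5],
    [[-0.01,0,-0.75],[0,0,0.002],0.5],
    [[-0.01,0,-0.9],[0,0,0.002],0.5],
    [[-0.01,0,-0.945],[0,0,0.002],0.5],
    [[-0.01,0,-0.945],[0,0,0.002],0.05],
    [[-0.01,0,-0.945],[0,0,0.002],0.05],
    [[-0.01,0,-0.945],[0,0,0.002],0.05],
    [[-0.01,0,-0.945],[0,0,0.002],0.05]
  ]
}}

```text
time: 53.32
tcp_pos: [0.4182, -0.3113, 0.0191]
tool_rot: [0.709, 0.706, 0.0, 0.0]
ft_force: [0.1, 1.0, 2.4]
width: 0.146
grip_force: 30.0
```

Request:
{"method": "servo_tool", "body": {
  "motion": [
    [[0,0,0],[0,0,0],0.05],
    [[0,0,0.15],[0,0,0],0.05],
    [[0,0,0.3],[0,0,0],0.05],
    [[0,0,0.5],[0,0,0],0.05],
    [[0,0,0.75],[0,0,0],0.05],
    [[0,0,0.75],[0,0,0],0.05]
  ]
}}

```text
time: 54.08
tcp_pos: [0.4188, -0.3117, 0.0957]
tool_rot: [0.709, 0.706, 0.0, 0.002]
ft_force: [0.0, 0.1, -3.5]
width: 0.145
grip_force: 30.0
```

Request:
{"method": "servo_tool", "body": {
  "motion": [
    [[0.12,0.28,0],[0,0,0.004],0.05],
    [[0.24,0.56,0],[0,0,0.008],0.05],
    [[0.36,0.83,0],[0,0,0.012],0.05],
    [[0.36,0.83,0],[0,0,0.012],0.05]
  ]
}}

```text
time: 54.58
tcp_pos: [0.4542, -0.2266, 0.0929]
tool_rot: [0.694, 0.72, -0.0, -0.001]
ft_force: [0.1, -0.1, -2.1]
width: 0.148
grip_force: 30.0
```

Request:
{"method": "servo_tool", "body": {
  "motion": [
    [[0.12,0.28,0],[0,0,0.004],0.05],
    [[0.24,0.56,0],[0,0,0.008],0.05],
    [[0.36,0.83,0],[0,0,0.012],0.05],
    [[0.36,0.83,0],[0,0,0.012],0.05]
  ]
}}

```text
time: 55.08
tcp_pos: [0.4901, -0.1443, 0.0931]
tool_rot: [0.681, 0.732, -0.0, -0.0]
ft_force: [0.3, 0.5, -2.1]
width: 0.146
grip_force: 30.0
```

Request:
{"method": "servo_tool", "body": {
  "motion": [
    [[0.12,0.28,0],[0,0,0.004],0.05],
    [[0.24,0.56,0],[0,0,0.008],0.05],
    [[0.37,0.83,0],[0,0,0.01],0.05],
    [[0.37,0.83,0],[0,0,0.01],0.05],
    [[0.37,0.83,0],[0,0,0.01],0.05]
  ]
}}

```text
time: 55.7
tcp_pos: [0.5266, -0.0632, 0.0933]
tool_rot: [0.67, 0.742, -0.0, -0.0]
ft_force: [0.3, -0.2, -2.7]
width: 0.146
grip_force: 30.0
```

```bash
cat > hov.py <<'E'
from h import *
s=get_state(); q=s["tool_rot"]; print(s["time"],s["tcp_pos"].round(4),"phi",(np.degrees(2*np.arctan2(q[1],q[0]))-90).round(2),s["width"],s["ft_force"].round(1))
c=capture("side"); save(c,"hov"); P=cloud(c); g=np.ptp(c["image"].astype(int),axis=2)<45
X,Y,Z=P[...,0],P[...,1],P[...,2]; near=g&(abs(X-.53)<.12)&(abs(Y+.06)<.12)
zt=s["tcp_pos"][2]-.043+.038
k=near&(abs(Z-zt)<.004); p=P[k]; print("plate",k.sum(),np.linalg.lstsq(np.c_[p[:,:2]-p[:,:2].mean(0),np.ones(len(p))],p[:,2],rcond=None)[0].round(4))
r=cv2.minAreaRect((p[:,:2]*1000).astype(np.float32)); print("lid rect",r)
k2=near&(Z>.026)&(Z<.037); r=cv2.minAreaRect((P[k2][:,:2]*1000).astype(np.float32)); print("basket visible",k2.sum(),r, P[k2][:,1].min(),P[k2][:,0].min(),P[k2][:,0].max())
c=dict(np.load("side0.npz"))
c2=c
E
python3 hov.py
```

```text
55.7 [ 0.5266 -0.0632  0.0933] phi 5.84 0.14551493037054325 [ 0.3 -0.2 -2.7]
plate 2927 [-0.0018  0.0029  0.0871]
lid rect ((528.2052612304688, -65.81520080566406), (181.962890625, 167.60198974609375), 5.654139041900635)
basket visible 364 ((531.568359375, -114.86604309082031), (174.0625762939453, 60.59716796875), 7.400321006774902) -0.14864564678198045 0.44391586485787554 0.6196116125257276
```

View pics/hov.png

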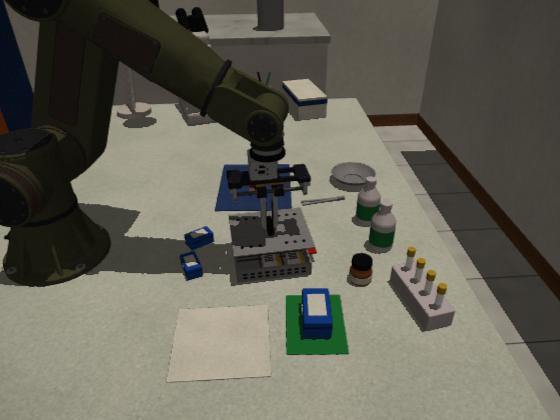

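The lid hovers level over the basket at about (270,230). The side camera and the top-camera offset both call for about -1.5 mm in x and +3 mm in y, so I'll lower it gently with that correction.

Request:
{"method": "servo_tool", "body": {
  "motion": [
    [[-0.015,0.035,-0.1],[0,0,-0.002],0.05],
    [[-0.015,0.035,-0.25],[0,0,-0.002],0.05],
    [[-0.015,0.035,-0.35],[0,0,-0.002],0.05],
    [[-0.015,0.035,-0.42],[0,0,-0.002],0.05],
    [[-0.015,0.035,-0.455],[0,0,-0.002],0.05],
    [[-0.015,0.035,-0.455],[0,0,-0.002],0.05]
  ]
}}

```text
time: 56.5
tcp_pos: [0.5256, -0.0586, 0.0481]
tool_rot: [0.672, 0.74, -0.0, -0.0]
ft_force: [0.1, 0.3, -2.4]
width: 0.145
grip_force: 30.0
```

```bash
python3 hov.py
```

```text
56.5 [ 0.5256 -0.0586  0.0481] phi 5.53 0.14523019156554448 [ 0.1  0.3 -2.4]
plate 2842 [-0.0009  0.0024  0.0419]
lid rect ((527.137451171875, -60.77985382080078), (181.81686401367188, 169.737548828125), 5.493592262268066)
basket visible 241 ((533.9995727539062, -139.90367126464844), (170.65261840820312, 7.518186569213867), 5.770362854003906) -0.15058713446070826 0.44896458435141534 0.6190279816285986
```

Request:
{"method": "servo_tool", "body": {
  "motion": [
    [[0,-0.015,-0.01],[0,0,0],0.05],
    [[0,-0.015,-0.02],[0,0,0],0.05],
    [[0,-0.015,-0.03],[0,0,0],0.05],
    [[0,-0.015,-0.04],[0,0,0],0.05],
    [[0,-0.015,-0.045],[0,0,0],0.05],
    [[0,-0.015,-0.045],[0,0,0],0.05]
  ]
}}

```text
time: 57.3
tcp_pos: [0.5256, -0.0601, 0.0451]
tool_rot: [0.672, 0.74, 0.0, 0.0]
ft_force: [-9.7, 2.5, 15.9]
width: 0.145
grip_force: 30.0
```

Request:
{"method": "servo_tool", "body": {
  "motion": [
    [[0,0,0],[0,0,0],0.3],
    [[0,0,0],[0,0,0],0.5],
    [[0,0,0],[0,0,0],0.5],
    [[0,0,0.3],[0,0,0],0.5],
    [[0,0,0.8],[0,0,0],0.5],
    [[0,0,1.0],[0,0,0],0.5],
    [[0,0,1.0],[0,0,0],0.5]
  ]
}}

```text
time: 58.18
tcp_pos: [0.5261, -0.0602, 0.1447]
tool_rot: [0.672, 0.74, 0.001, 0.001]
ft_force: [-0.3, -0.4, -0.1]
width: 0.501
grip_force: 0.0
```

Request:
{"method": "servo_tool", "body": {
  "motion": [
    [[-0.5,0.5,0.2],[0,0,0],0.5],
    [[-1.0,1.0,0.3],[0,0,0],0.5],
    [[-1.0,1.0,0.3],[0,0,0],0.5]
  ]
}}

```text
time: 58.55
tcp_pos: [0.4237, 0.0414, 0.173]
tool_rot: [0.672, 0.741, -0.0, -0.0]
ft_force: [0.5, -0.3, -0.7]
width: 0.503
grip_force: 0.0
```

Request:
{"method": "servo_tool", "body": {
  "motion": [
    [[-0.2,0.5,0],[0,0,0],0.5],
    [[-0.3,1.0,0],[0,0,0],0.5],
    [[-0.3,1.0,0],[0,0,0],0.5]
  ]
}}

```text
time: 58.92
tcp_pos: [0.395, 0.1419, 0.1727]
tool_rot: [0.671, 0.742, -0.001, -0.0]
ft_force: [0.0, -1.1, -0.7]
width: 0.498
grip_force: 0.0
```

```bash
python3 - <<'E'
from h import *
s=get_state(); print(s["tcp_pos"],s["grip_force"])
c=capture("top"); save(c,"fin"); P=cloud(c); X,Y,Z=P[...,0],P[...,1],P[...,2]
m=(Z>.028)&(Z<.05)&(abs(X-.53)<.13)&(abs(Y+.06)<.12)
hsv=cv2.cvtColor(c["image"],cv2.COLOR_RGB2HSV).astype(int); m&=~(hsv[...,1]>120)
for q in rect(m,c,.038,300): print("lid",q)
p=P[m&(abs(X-.528)<.08)&(abs(Y+.06)<.07)&(np.hypot(X-.528,Y+.06)>.04)]
print(len(p),np.linalg.lstsq(np.c_[p[:,:2]-p[:,:2].mean(0),np.ones(len(p))],p[:,2],rcond=None)[0],np.percentile(p[:,2],[5,50,95]))
E
```

```text
[0.39496412 0.14187694 0.17269686] 0.0
lid (0.5283203125, -0.059815673828125, 181.75950622558594, 163.7977752685547, 5.457658290863037, array([331., 229.]))
4006 [7.79381876e-05 1.72117603e-03 3.80944839e-02] [0.03527385 0.03808017 0.04099365]
```

View pics/fin.png

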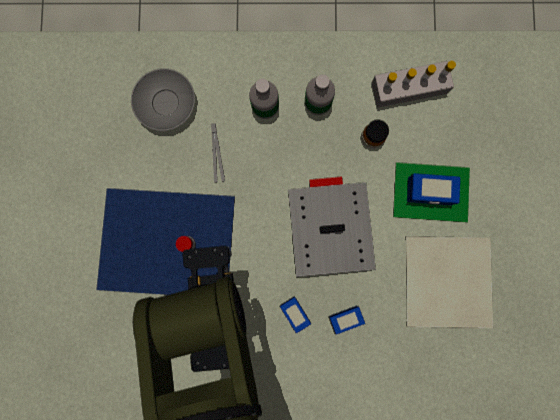

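The lid is fully seated at (331,229): plate top z 0.0381, level, and centred on the basket. The pad holds only the pot, and the slide box stands on the mat at (435,189). I'll hand in.

```bash
python3 -c "
from plant import hand_in; print(hand_in())"
```

```text
the job is handed in; nothing more can be done
None
```

The job is handed in: the blue slide box stands about 6 mm off the middle of the mat, all four cassettes lie flat in separate compartments with labels towards the red tab, and the lid is fully seated on the basket.

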